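# Fit the fuse and key on the chop saw

## Task

Get the saw's power supply going: first fit the white fuse level in its holder, one end pushed back against the spring contact under the orange hood and the other end tipped down in front of the fixed copper contact. Then take the red key out of its wooden block, push it fully home in the key switch on the yellow sloping panel, and turn it clockwise to on (from the red mark to the green mark, right to its stop), leaving it in the switch. Let go of everything, and do not disturb the other things on the bench.

Things in the scene. Friction and masses are not known exactly. Their poses are not given: they have to be found in the camera images.
- key_grip (a point): centre of the loose key's red grip, 36 (x) x 12 (y) x 46 mm (z), with the steel flange 23 mm below it. Key axes: z from blade to grip, x along the blade's width; the same after a half turn about z. It starts upright in a slot of the wooden block and lifts straight out. About 70 g
- key_flange (a point): same key and axes: centre of the underside of its round flange (32 mm across, 5 mm thick), 28 mm below key_grip. The flange rests on the wooden block at the start, and on the rim of the switch's slot when the key is fully home
- key_tip (a point): same key: end of its flat steel blade, 35 mm below key_flange. The blade is 24 (x) x 8 mm (y), its last 9 mm stepped down to 17 x 4 mm
- key_block: fixed wooden block the key stands in, 90 (x) x 70 (y) x 45 mm high, origin under its centre; a loose slot in its middle holds the key
- slot_mouth (a point): centre of the key slot's mouth, level with the yellow panel's face, 100 mm over the table. z: straight out of the panel, 25 degrees from vertical, leaning to the robot's side; x at off: along the slot's length, up the slope; turns with the switch. Slot 27 (x) x 10.5 mm, 38 mm deep, mouth bevelled 4 mm all round. Fully home = key_flange here, axes parallel
- console: fixed box with the yellow sloping panel, 150 mm up the slope x 140 mm wide, slot in its middle inside a black ring 5 mm proud (44 mm inside, 64 mm outside diameter). Highest at its back, 132 mm. Origin under the slot on the table; x away from the robot, up the slope
- switch (a joint): turn of the key switch, rad: 0 = off (slot points at the red mark), 1.13 = on (stop, slot points at the green mark); it grows clockwise as seen looking down at the panel. It stays where left; friction about 0.05 N m. The key has about 0.1 rad of play in the slot, so turn it a little farther than 1.13
- fuse_center (a point): centre of the loose fuse, 110 mm long along its x: square white ceramic body 28 x 28 x 64 mm in the middle, round brass caps 24 mm across and 23 mm long at its ends, both alike. It starts lying flat on the table, centre 14 mm up. About 180 g
- bay_center (a point): where the fuse's centre must come, 46 mm over the table. Holder axes: z up, fuse along x, spring at -x. The caps rest on saddles 34 mm over the table (x -94 to -42 and 40 to 55 mm); between these the floor is 12 mm over the table and the sides are open for fingers
- hood_edge (a point): middle of the lower edge of the orange hood, 40 mm to -x of bay_center, 68.5 mm over the table. The hood (4 mm thick, to x -102 mm) covers the spring contact and the fuse's end, so that end must go in under it with the fuse tipped; walls 30 mm apart, from x -94 to -40 mm
- copper_contact (a point): top edge of the fixed copper contact's face, 55 mm to +x of bay_center, 50 mm over the table. Cheeks 30 mm apart and 48 mm high guide the cap from x 42 to 68 mm
- spring (a joint): how far the round spring contact (18 mm across) is pushed back, m: 0 free, its face then 49 mm to -x of bay_center; about 0.006 with the fuse in; 0.018 at most. Push about 2 N plus 0.35 N per mm
- wrench: bystander: steel wrench lying near the robot, leave it
- screwdriver: bystander: screwdriver lying near the robot, leave it
- glue: bystander: yellow glue bottle, 60 mm across, 170 high, at the back
- tin: bystander: blue tin, 72 mm across, 90 high, at the back
- offcut: bystander: wood offcut 60 x 120 x 35 mm
- mug: bystander: blue mug, 80 mm across, 90 high, at the back
- tape_measure: bystander: orange tape measure, 70 x 35 x 60 mm
Mind the look-alikes: they are no part of the job. Leave any black look-alike of the part that bears key_grip alone. Of the things that look like the part that bears fuse_center, the smaller one is meant.

How it is judged:
By the outcome, as a careful person would: the job done as asked, in the order asked, and still so for the second after the job is handed in, with the robot touching nothing.
It also fails if it takes over 66 s, if anything falls off the work surface, if the arm or the gripper's body presses on something with over 40 N, if the wrist force passes 120 N, or if a joint passes its speed limit or range.

## Robot

A 6-joint arm with a two-finger parallel gripper is mounted at the origin on the work surface. World frame = base frame: x ahead of the robot, y to its left, z up, the work surface at z = 0. Lengths are in m, angles in rad, forces in N, time in s.
With the tool pointing down it reaches from about 0.15 to 0.775 m from the base axis. Payload 6.1 kg.
Tool frame: the origin (TCP) lies midway between the tips of the shut fingers; the grasp point (between the pads) lies 19 mm behind it (arm.tcp_to_grasp is the distance from the TCP to the grasp point, in m); y points along the fingers, x is the direction in which the jaws open and shut, and the axes are right-handed (so a half turn about y gives the same grasp; the last joint's range is limited). The gripper opens to 85 mm and grips with 20 to 120 N. Pads are 22 mm wide; open, the fingers measure 114 mm over their backs; the gripper's body (76 mm by 85 mm) begins 54 mm behind the grasp point. The pads swing forward as they close: fully open they stand 13 mm farther back than shut.
Start: joints at [1.308, 0.126, -0.04, 1.405, 0, 1.571], TCP at [0.136, 0.507, 0.231] pointing down, gripper open.
Joint ranges: [-2.72, 2.72], [-0.95, 1.95], [-1.27, 1.35], [-1.78, 2.02], [-1.46, 1.47], [-3.14, 3.14]. Speed limits (rad/s): [2.39, 2.39, 3.01, 3.14, 3.14, 3.14].

## Interface

Orientations are given as a unit quaternion [w, x, y, z].
In Python, from bench import arm gives the robot as it stands.
- The arm moves only by the shell command python3 -m crank 'ROWS' [FORCE]. ROWS is JSON, a list of rows, each an object with "xyz": the shift along the world's x, y, z in cm, a list of three; "turn": the turn, a rotation vector about the world's x, y, z in units of 5 degrees (1.0 is 5 degrees), a list of three; "jaw": the opening, from 0 (shut) to 1 (fully open). A call has 1 to 20 rows; each row shifts and turns the commanded pose from where the row before left it; what a row does not reach is not made up. A row lasts 1/8 s, in which the tool goes at most 62.5 mm and 10.7 degrees, less where a joint would pass 70% of its speed; a pose out of reach is approached as far as the arm can. A call with a gripper value outside its range is refused whole. The fingers move at their own pace and stop on an object; FORCE is the grip in N (left out, the last holds). Time passes only in rows, so rows that do not move let the fingers close. It gives the time, the measured TCP pose, the force and the opening at its end, in the units of the state.
- arm.get_state(): the state, without advancing time (a new reading comes with each control period).
- arm.capture(name): name is "scene" or "top"; returns (picture, depth): 480x640x3 uint8, blue, green, red; 480x640 float32, m along the optical axis (not along the pixel's ray), 0 where there is no reading.
- arm.calibration(name): a dict with "fx", "fy", "cx", "cy" (pixels), "rvec" (rotation vector, rad) and "tvec" (3), from world to camera coordinates, as OpenCV has them. Camera axes: x right, y down, z forward; pixel columns grow to the right and rows downward; lengths in m; the calibration is good to about 2 mm. A picture is of the moment at which its call begins. calibration takes no time and is no camera call.
- arm.finish_job(): hands the job in, once; it reports no verdict.
The state is a dict: "time_s": time; "q": joint angles; "joint_vel": joint speeds; "joint_torque": joint torques, N m; "tool_pos": TCP position; "ee_rot": TCP orientation; "force": force on the tool from outside, world axes, zero at the start; "torque": the same for the moment, N m; "grip_width": finger opening in m.
Only numpy, scipy, OpenCV 4.12 (cv2) and the standard library are available. Lean on these libraries where they do the work, as an engineer would, in place of code of your own. Each camera call takes 0.05 s, during which the arm holds its last target.

## Working session

There is one attempt and no reset: what is moved stays moved. The work goes in short steps, Python scripts to look and compute and a shell command to move; the robot and the scene stay as the last step left them, time stands still between calls to the robot, and variables do not carry over. Pictures are saved under pics/ and viewed, and the job is handed in when it is done.

```bash
ls; mkdir -p pics; python3 - <<'E'
from bench import arm
import cv2
for n in("scene","top"):
    im,d=arm.capture(n); cv2.imwrite(f"pics/{n}0.png",im)
    import numpy as np; np.save(f"pics/{n}0.npy",d)
    print(n,arm.calibration(n))
print(arm.get_state(), arm.tcp_to_grasp)
E
```

```text
pics
scene {'fx': 437.8658234554284, 'fy': 437.8658234554284, 'cx': 323.8003035903952, 'cy': 242.45079564306062, 'rvec': array([ 1.44412223,  2.22728844, -0.82495794]), 'tvec': array([ 0.19211105, -0.35581277,  1.32750732])}
top {'fx': 500.5572173918059, 'fy': 500.5572173918059, 'cx': 317.2070997414356, 'cy': 233.70447410752354, 'rvec': array([ 2.22091312, -2.18165087,  0.04070924]), 'tvec': array([0.04045191, 0.56927215, 1.33710909])}
{'time_s': 0.1, 'q': array([ 1.30802029e+00,  1.26309546e-01, -4.04624186e-02,  1.40542871e+00,
        1.79120753e-05,  1.57081659e+00]), 'joint_vel': array([ 0.00159513,  0.00107358,  0.00234653, -0.00159178, -0.00025827,
       -0.00054138]), 'joint_torque': array([-1.59631032e-03, -4.36907458e+01,  3.53603911e+01,  1.38199894e-02,
       -1.16606079e-04,  1.18842502e-05]), 'tool_pos': array([0.13627579, 0.50662894, 0.23063209]), 'ee_rot': array([-0.56090284,  0.56149693,  0.42978164, -0.43057745]), 'force': array([-0.23875132, -0.06307353,  0.97288287]), 'torque': array([ 0.00234506,  0.02099033, -0.02664477]), 'grip_width': 0.08532372917461079} 0.0187
```

View pics/scene0.png

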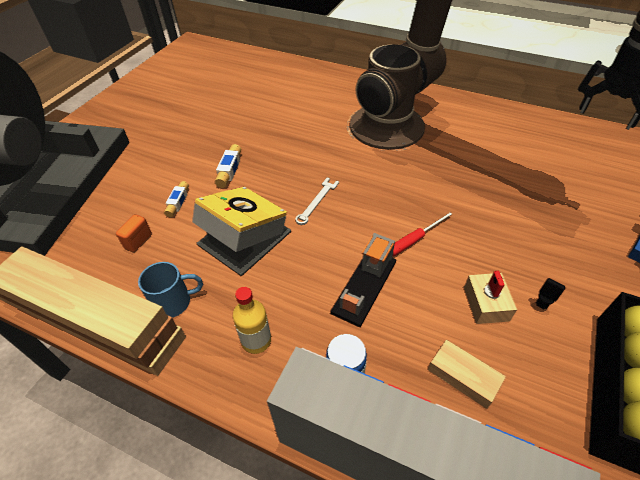

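View pics/top0.png

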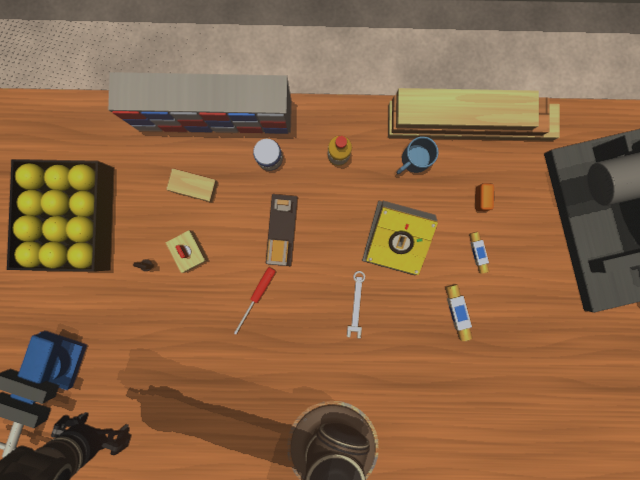

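Candidates for the fuse are (480,253) and (459,312) in the top view. Candidates for the key are the red one in its block (184,251) and a black look-alike (145,265). I'll enlarge these.

```bash
cat > h.py <<'E'
import numpy as np, cv2
from bench import arm
from scipy.spatial.transform import Rotation as R
def cal(n):
    c=arm.calibration(n); K=np.array([[c['fx'],0,c['cx']],[0,c['fy'],c['cy']],[0,0,1]])
    return K,R.from_rotvec(np.ravel(c['rvec'])).as_matrix(),np.ravel(c['tvec'])
def atz(n,u,v,z):
    K,Rm,t=cal(n); r=Rm.T@np.linalg.inv(K)@np.array([u,v,1.]); o=-Rm.T@t
    return o+r*(z-o[2])/r[2]
def atd(n,u,v,d):
    K,Rm,t=cal(n); return Rm.T@(np.linalg.inv(K)@np.array([u,v,1.])*d-t)
def cloud(n,d):
    K,Rm,t=cal(n); v,u=np.mgrid[:480,:640]
    p=np.stack([(u-K[0,2])/K[0,0]*d,(v-K[1,2])/K[1,1]*d,d],-1)
    return (p-t)@Rm
def proj(n,P):
    K,Rm,t=cal(n); q=(np.atleast_2d(P)@Rm.T+t)@K.T; return q[:,:2]/q[:,2:]
def crop(im,x0,y0,x1,y1,s):
    return cv2.resize(im[y0:y1,x0:x1],None,fx=s,fy=s,interpolation=cv2.INTER_CUBIC)
def grid(im,x0,y0,x1,y1,s,step=10):
    c=crop(im,x0,y0,x1,y1,s)
    for x in range((x0//step+1)*step,x1,step):
        cv2.line(c,(int((x-x0+.5)*s),0),(int((x-x0+.5)*s),6),(255,255,255),1); cv2.putText(c,str(x),(int((x-x0+.5)*s)-8,16),0,.35,(255,255,255),1)
    for y in range((y0//step+1)*step,y1,step):
        cv2.line(c,(0,int((y-y0+.5)*s)),(6,int((y-y0+.5)*s)),(255,255,255),1); cv2.putText(c,str(y),(8,int((y-y0+.5)*s)+4),0,.35,(255,255,255),1)
    return c
E
python3 - <<'E'
from h import *
im=cv2.imread("pics/top0.png")
a=grid(im,435,225,505,345,5); b=grid(im,125,180,225,280,4); c=grid(im,250,185,310,275,6); e=grid(im,355,190,445,285,6)
def pad(i,h,w): return cv2.copyMakeBorder(i,0,h-i.shape[0],0,w-i.shape[1],0)
cv2.imwrite("pics/c1.png",np.hstack([a,pad(b,600,400)]))
cv2.imwrite("pics/c2.png",c); cv2.imwrite("pics/c3.png",e)
E
```

```text
(no output)
```

View pics/c1.png

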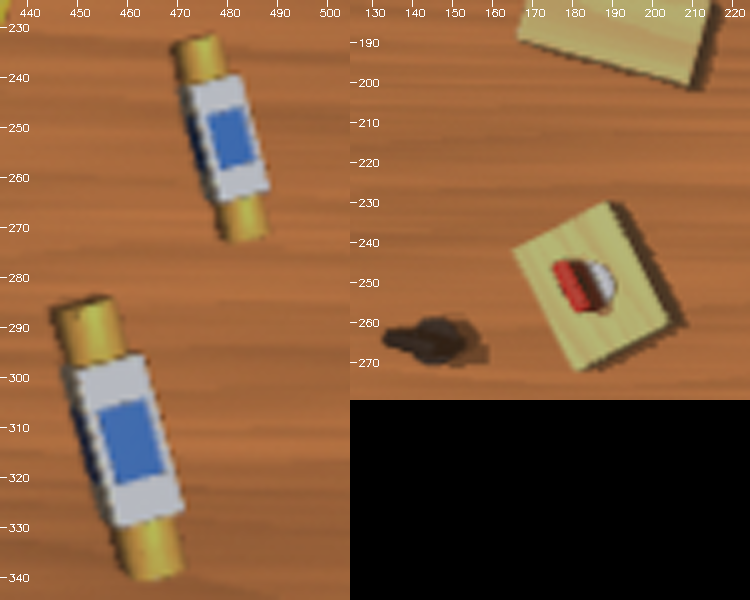

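View pics/c2.png

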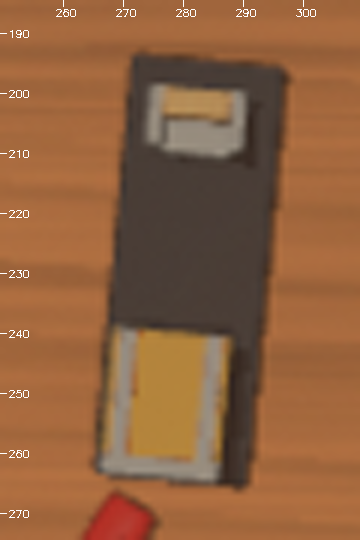

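View pics/c3.png

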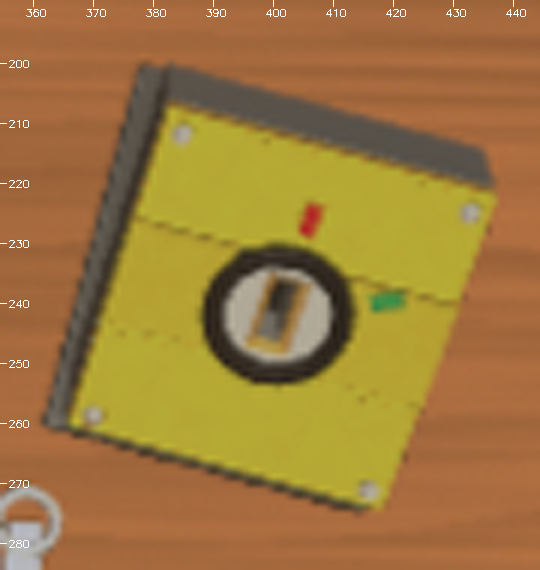

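```bash
python3 - <<'E'
from h import *
d=np.load("pics/top0.npy"); P=cloud("top",d)
# table check
print("table z", [P[v,u].round(4) for u,v in[(230,230),(320,200),(440,260),(200,300)]])
def seg(x0,y0,x1,y1,zmin,zmax=1):
    p=P[y0:y1,x0:x1].reshape(-1,3); return p[(p[:,2]>zmin)&(p[:,2]<zmax)]
for nm,b in(("small",(465,225,495,280)),("big",(440,278,490,345))):
    p=seg(*b,.008); (c,s,a)=cv2.minAreaRect(p[:,:2].astype(np.float32)*1000); print(nm,c,s,a,len(p),p[:,2].max())
    q=p[p[:,2]>.022];(c,s,a)=cv2.minAreaRect(q[:,:2].astype(np.float32)*1000);print(c,s,a, np.median(q[:,2]))
# console plane
p=seg(370,205,440,275,.05); 
def plane(p):
    for _ in range(3):
        A=np.c_[p[:,:2],np.ones(len(p))]; x=np.linalg.lstsq(A,p[:,2],rcond=None)[0]; r=p[:,2]-A@x; p=p[abs(r)<2*r.std()]
    n=np.array([-x[0],-x[1],1]);return n/np.linalg.norm(n),r.std(),x,p
n,s,x,pp=plane(p); print("panel n",n,s,np.degrees(np.arccos(n[2])),np.degrees(np.arctan2(n[1],n[0])), "max",p[:,2].max())
# block top
p=seg(160,225,215,275,.038,.052);c=cv2.minAreaRect(p[:,:2].astype(np.float32)*1000);print("block",c,np.median(p[:,2]))
p=seg(160,225,215,275,.052);print("key",p[:,2].max(),len(p))
q=p[p[:,2]>.085];print(len(q),q.mean(0),cv2.minAreaRect(q[:,:2].astype(np.float32)*1000))
# holder
p=seg(255,185,310,275,.006);c=cv2.minAreaRect(p[:,:2].astype(np.float32)*1000);print("holder",c)
p=seg(255,230,310,275,.06);c=cv2.minAreaRect(p[:,:2].astype(np.float32)*1000);print("hood",c,np.median(p[:,2]))
p=seg(255,190,310,215,.03);c=cv2.minAreaRect(p[:,:2].astype(np.float32)*1000);print("cu",c,np.median(p[:,2]),p[:,2].max())
E
```

```text
table z [array([ 0.5748,  0.2879, -0.0016]), array([0.6605, 0.0447, 0.0028]), array([ 0.5035, -0.283 ,  0.0009]), array([ 0.3839,  0.3642, -0.0007])]
small (528.8057250976562, -379.8731994628906) (63.254432678222656, 114.0166244506836) 82.95199584960938 468 0.03825160735566935
(526.7053833007812, -383.6124572753906) (109.03345489501953, 30.154315948486328) 15.064644813537598 0.02780081309259463
big (362.47784423828125, -349.9244384765625) (169.2887725830078, 103.23133850097656) 18.74868392944336 862 0.04718767731762954
(367.10968017578125, -329.3850402832031) (147.9100341796875, 39.7227897644043) 15.381780624389648 0.036536152393366356
panel n [-0.39918229  0.10268314  0.91110355] 0.0034113289055943395 24.341698237148574 165.57434411037866 max 0.1382895659968419
block ((515.572509765625, 396.06378173828125), (90.6988296508789, 70.85658264160156), 29.212909698486328) 0.045697071532617727
key 0.10098696390494435 138
74 [0.51540409 0.39474548 0.09480403] ((515.2861938476562, 395.7115783691406), (34.43705749511719, 14.624159812927246), 23.607097625732422)
holder ((578.8972778320312, 145.9174041748047), (240.51431274414062, 146.25115966796875), 1.153615117073059)
hood ((517.8386840820312, 151.8690948486328), (50.16053771972656, 61.92142868041992), 86.28238677978516) 0.07354775402243084
cu ((642.1900024414062, 142.94140625), (42.51311492919922, 26.986900329589844), 87.1911849975586) 0.046688590155876133 0.057409255357004925
```

```bash
python3 - <<'E'
from h import *
im=cv2.imread("pics/scene0.png")
cv2.imwrite("pics/s1.png",grid(im,325,225,405,330,5.7)); cv2.imwrite("pics/s2.png",grid(im,185,180,295,275,7)); cv2.imwrite("pics/s3.png",grid(im,455,255,575,330,6.5));cv2.imwrite("pics/s4.png",grid(im,155,140,250,220,6))
im=cv2.imread("pics/top0.png")
cv2.imwrite("pics/t3.png",grid(im,155,220,220,280,9)); 
E
```

```text
(no output)
```

View pics/s1.png

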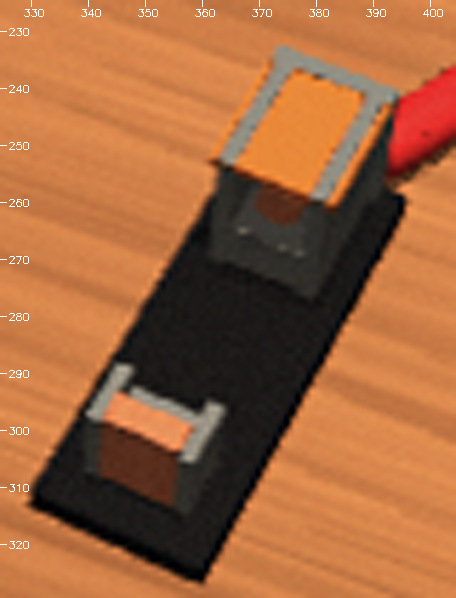

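View pics/s2.png

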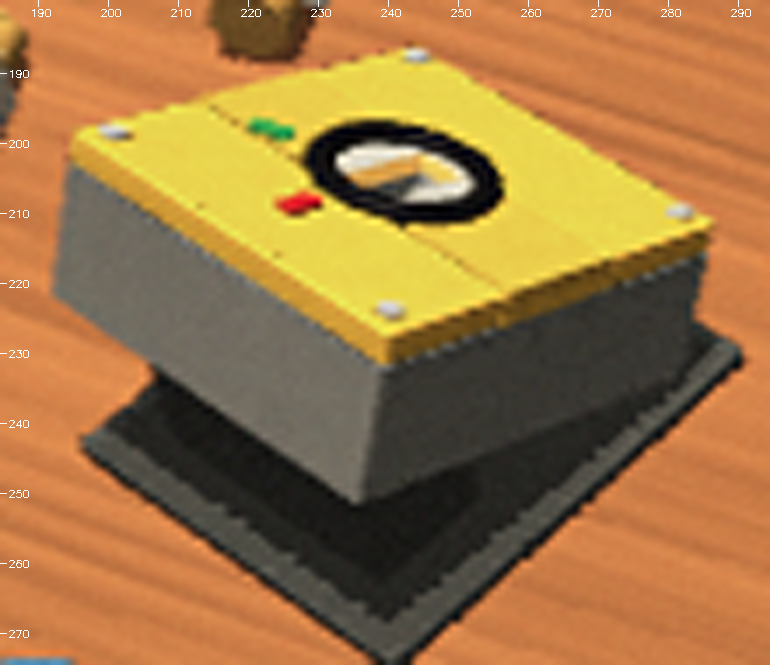

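View pics/s3.png

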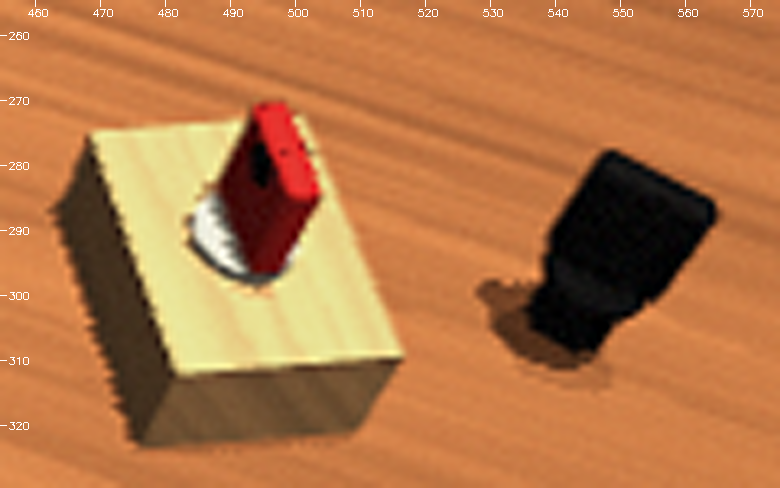

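View pics/s4.png

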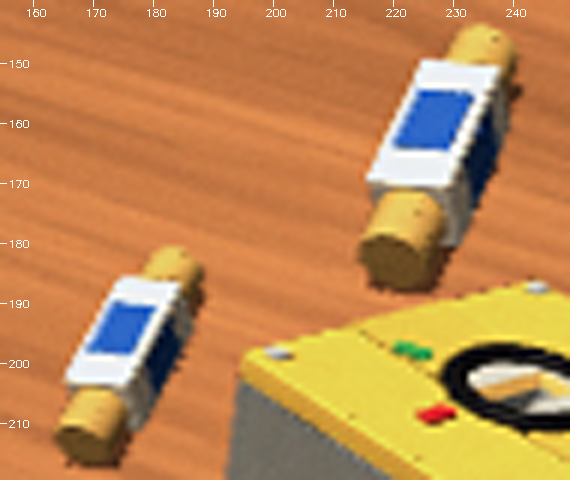

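View pics/t3.png

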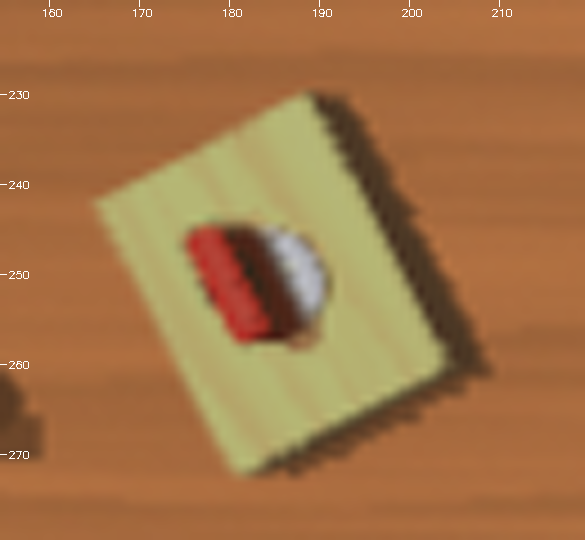

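```bash
cat > fit.py <<'E'
from h import *
from scipy.optimize import least_squares
def fit(nm,M,obs,x0):
    # M model pts, obs {cam: [(idx,u,v)]}
    M=np.array(M,float)
    def res(p,cams):
        c,s=np.cos(p[2]),np.sin(p[2]); W=np.c_[p[0]+c*M[:,0]-s*M[:,1],p[1]+s*M[:,0]+c*M[:,1],M[:,2]]; r=[]
        for k in cams:
            q=proj(k,W)
            for i,u,v in obs[k]: r+=[q[i,0]-u,q[i,1]-v]
        return np.array(r)
    for cams in (["top"],["scene"],["top","scene"]):
        if not all(k in obs for k in cams): continue
        s=least_squares(res,x0,args=(cams,)); print(nm,cams,(s.x[:2]*1000).round(1),np.degrees(s.x[2]).round(2),"rms px",np.sqrt((s.fun**2).mean()).round(2),s.fun.reshape(-1,2).round(1).tolist())
E
python3 - <<'E'
from fit import *
B=[(.045,.035,.045),(.045,-.035,.045),(-.045,-.035,.045),(-.045,.035,.045)]
fit("block",B,{"top":[(0,164.8,241.8),(1,188.7,230),(2,204,260.5),(3,180.8,272)],"scene":[(0,516.5,309),(1,481.5,312.3),(2,468.5,275),(3,501.5,272.5)]},[.515,.395,.49])
c,s=np.cos(np.radians(25)),np.sin(np.radians(25))
C=[(a*.075*c,b*.07,.1+a*.075*s) for a,b in((1,1),(1,-1),(-1,-1),(-1,1))]+[(0,0,.1)]
fit("console",C,{"top":[(0,382,206.2),(1,437.3,222.2),(2,418.3,274.5),(3,365.3,260.3),(4,401,241.6)],"scene":[(0,239.5,227.5),(1,194.8,200.5),(2,246,187),(3,286,211.5)]},[.55,-.17,-.27])
H=[(-.04,.025,.0725),(-.04,-.025,.0725),(-.102,-.025,.0725),(-.102,.025,.0725),(.055,0,.050)]
fit("holder",H,{"top":[(0,268.3,239),(1,288.2,240.3),(2,285.8,264.5),(3,265.7,263.2),(4,282.3,204.3)],"scene":[(1,361.5,253),(0,383,260.8),(3,394.6,241.2),(2,373.3,232.4),(4,352,296)]},[.58,.15,-.08])
E
```

```text
block ['top'] [515.4 397.5] 28.28 rms px 0.29 [[0.2, 0.1], [0.1, -0.3], [0.2, -0.3], [-0.5, 0.5]]
block ['scene'] [517.  396.1] 28.68 rms px 0.27 [[0.3, 0.5], [0.0, -0.2], [-0.2, -0.3], [-0.2, -0.1]]
block ['top', 'scene'] [516.2 396.6] 28.51 rms px 0.41 [[0.5, -0.1], [0.3, -0.6], [0.6, -0.7], [-0.0, 0.2], [0.6, 0.4], [0.3, -0.4], [0.2, -0.5], [0.2, -0.3]]
console ['top'] [ 549.3 -159.4] -14.25 rms px 0.33 [[0.3, 0.8], [0.1, -0.3], [-0.2, -0.1], [0.2, -0.3], [-0.4, -0.2]]
console ['scene'] [ 552.5 -157.6] -14.52 rms px 1.12 [[0.4, 1.1], [-0.2, -1.8], [-1.7, -0.4], [1.3, 0.8]]
console ['top', 'scene'] [ 550.5 -158.9] -14.39 rms px 0.91 [[0.2, 0.2], [-0.0, -0.6], [-0.5, -0.5], [-0.1, -0.8], [-0.6, -0.6], [0.5, 0.2], [-0.2, -2.5], [-1.8, -1.1], [1.2, -0.0]]
holder ['top'] [588.5 147.6] -4.19 rms px 0.29 [[0.2, -0.1], [-0.4, 0.4], [-0.2, 0.3], [0.5, -0.2], [-0.1, -0.4]]
holder ['scene'] [590.6 147.5] -3.91 rms px 0.41 [[-0.3, -0.7], [0.3, 0.2], [0.2, -0.5], [0.1, 0.2], [-0.2, 0.7]]
holder ['top', 'scene'] [589.5 147.5] -4.02 rms px 0.45 [[0.3, -0.4], [-0.3, -0.0], [-0.0, -0.2], [0.6, -0.6], [-0.1, -0.7], [-0.0, -1.1], [0.4, -0.1], [0.4, -0.8], [0.3, -0.1], [-0.1, 0.3]]
```

```bash
python3 - <<'E'
from fit import *
F=[(.032,.014,.028),(.032,-.014,.028),(-.032,-.014,.028),(-.032,.014,.028)]
fit("fuse",F,{"top":[(0,472.9,242.1),(1,482.5,239.7),(2,488.5,262.5),(3,477.9,265.1)],"scene":[(0,176.2,204.2),(1,165.7,203.2),(2,174.8,185.7),(3,184.8,187.5)]},[.527,-.383,.25])
G=[(.018,.006,.096),(.018,-.006,.096),(-.018,-.006,.096),(-.018,.006,.096)]
fit("key",G,{"top":[(0,175.,245.7),(1,179.3,244.3),(2,184.7,256.7),(3,181,258)],"scene":[(0,503.8,284.2),(1,500,286),(2,493.2,271),(3,498,270.3)]},[.515,.395,.49])
E
```

```text
fuse ['top'] [ 526.  -383.5] 14.01 rms px 0.3 [[-0.4, -0.3], [0.2, -0.3], [-0.1, 0.4], [0.3, 0.2]]
fuse ['scene'] [ 529.9 -380.5] 16.25 rms px 0.31 [[0.0, 0.2], [-0.3, 0.2], [-0.1, 0.2], [0.3, -0.7]]
fuse ['top', 'scene'] [ 527.4 -382.7] 15.11 rms px 0.64 [[-1.0, -0.7], [-0.4, -0.9], [-0.2, -0.3], [0.2, -0.3], [-0.3, -0.6], [-0.5, -0.8], [0.1, -0.7], [0.4, -1.4]]
key ['top'] [515.  395.4] 25.72 rms px 0.36 [[-0.1, -0.0], [-0.0, -0.6], [0.4, -0.0], [-0.3, 0.7]]
key ['scene'] [519.6 395.7] 30.47 rms px 0.78 [[1.4, 0.9], [-0.9, -0.2], [-0.8, -0.4], [0.3, -0.3]]
key ['top', 'scene'] [517.3 395.7] 28.62 rms px 0.93 [[-0.4, -0.7], [-0.5, -1.5], [0.6, -1.2], [0.0, -0.3], [1.4, 0.1], [-1.0, -1.2], [-0.3, -1.4], [0.9, -1.1]]
```

```bash
cat >> h.py <<'E'
def yawR(a): return R.from_euler('z',a,degrees=True)
def toolR(zx_yaw, tilt=0, flip=False):
    """object yaw (deg), tilt about object's y (deg, + = object x down). tool y = -object z, tool x = +-object y"""
    O=(R.from_euler('z',zx_yaw,degrees=True)*R.from_euler('y',tilt,degrees=True)).as_matrix()
    s=-1 if flip else 1
    x=s*O[:,1]; y=-O[:,2]; z=np.cross(x,y)
    return R.from_matrix(np.c_[x,y,z])
def now():
    s=arm.get_state(); q=np.array(s['ee_rot']); return s,np.array(s['tool_pos']),R.from_quat(q[[1,2,3,0]])
def delta(pos,Rt):
    s,p,Rc=now(); rv=(Rt*Rc.inv()).as_rotvec(degrees=True)
    print("t",round(s['time_s'],2),"tcp",(p*1000).round(1),"shift cm",((np.array(pos)-p)*100).round(2),"turn(5deg)",(rv/5).round(2),"F",np.round(s['force'],1),"w",round(s['grip_width']*1000,1),"q",np.round(s['q'],2))
E
python3 - <<'E'
from h import *
s,p,Rc=now(); print(Rc.as_matrix().round(3))
for f in(0,1): delta([.527,-.3827,.12],toolR(15,0,f))
E
```

```text
[[ 0.26  -0.    -0.966]
 [ 0.966 -0.001  0.26 ]
 [-0.001 -1.     0.   ]]
t 0.1 tcp [136.3 506.6 230.6] shift cm [ 39.07 -88.93 -11.06] turn(5deg) [ 0.02 -0.    6.01] F [-0.2 -0.1  1. ] w 85.3 q [ 1.31  0.13 -0.04  1.41  0.    1.57]
t 0.1 tcp [136.3 506.6 230.6] shift cm [ 39.07 -88.93 -11.06] turn(5deg) [-0.000e+00 -2.000e-02 -2.999e+01] F [-0.2 -0.1  1. ] w 85.3 q [ 1.31  0.13 -0.04  1.41  0.    1.57]
```

```bash
python3 -m crank '[{"xyz":[2.4,-5.5,0],"turn":[0,0,0.4],"jaw":1},{"xyz":[2.4,-5.5,0],"turn":[0,0,0.4],"jaw":1},{"xyz":[2.4,-5.5,0],"turn":[0,0,0.4],"jaw":1},{"xyz":[2.4,-5.5,0],"turn":[0,0,0.4],"jaw":1},{"xyz":[2.4,-5.5,0],"turn":[0,0,0.4],"jaw":1},{"xyz":[2.4,-5.5,0],"turn":[0,0,0.4],"jaw":1},{"xyz":[2.4,-5.5,0],"turn":[0,0,0.4],"jaw":1},{"xyz":[2.4,-5.5,0],"turn":[0,0,0.4],"jaw":1},{"xyz":[2.4,-5.5,0],"turn":[0,0,0.4],"jaw":1},{"xyz":[2.4,-5.5,0],"turn":[0,0,0.4],"jaw":1},{"xyz":[2.4,-5.5,0],"turn":[0,0,0.4],"jaw":1},{"xyz":[2.4,-5.5,0],"turn":[0,0,0.4],"jaw":1},{"xyz":[2.4,-5.5,-2],"turn":[0,0,0.4],"jaw":1},{"xyz":[2.4,-5.5,-2],"turn":[0,0,0.4],"jaw":1},{"xyz":[2.4,-5.5,-2],"turn":[0,0,0.4],"jaw":1},{"xyz":[2.4,-5.5,-2],"jaw":1}]' 60; python3 -c "
from h import *
delta([.527,-.3827,.12],toolR(15))"
```

```text
t 0.1 tcp [136.3 506.6 230.6] shift cm [ 39.07 -88.93 -11.06] turn(5deg) [ 0.02 -0.    6.01] F [-0.2 -0.1  1. ] w 85.3 q [ 1.31  0.13 -0.04  1.41  0.    1.57]invalid input at $[15]: expected keys xyz, turn, jaw
```

```bash
python3 -m crank '[{"xyz":[2.4,-5.5,0],"turn":[0,0,0.4],"jaw":1},{"xyz":[2.4,-5.5,0],"turn":[0,0,0.4],"jaw":1},{"xyz":[2.4,-5.5,0],"turn":[0,0,0.4],"jaw":1},{"xyz":[2.4,-5.5,0],"turn":[0,0,0.4],"jaw":1},{"xyz":[2.4,-5.5,0],"turn":[0,0,0.4],"jaw":1},{"xyz":[2.4,-5.5,0],"turn":[0,0,0.4],"jaw":1},{"xyz":[2.4,-5.5,0],"turn":[0,0,0.4],"jaw":1},{"xyz":[2.4,-5.5,0],"turn":[0,0,0.4],"jaw":1},{"xyz":[2.4,-5.5,0],"turn":[0,0,0.4],"jaw":1},{"xyz":[2.4,-5.5,0],"turn":[0,0,0.4],"jaw":1},{"xyz":[2.4,-5.5,0],"turn":[0,0,0.4],"jaw":1},{"xyz":[2.4,-5.5,0],"turn":[0,0,0.4],"jaw":1},{"xyz":[2.4,-5.5,-2],"turn":[0,0,0.4],"jaw":1},{"xyz":[2.4,-5.5,-2],"turn":[0,0,0.4],"jaw":1},{"xyz":[2.4,-5.5,-2],"turn":[0,0,0.4],"jaw":1},{"xyz":[2.4,-5.5,-2],"turn":[0,0,0],"jaw":1}]' 60; python3 -c "
from h import *
delta([.527,-.3827,.12],toolR(15))"
```

```text
time_s: 2.1
tool_pos: [0.5196, -0.3722, 0.1511]
ee_rot: [-0.431, 0.431, 0.561, -0.561]
force: [0.8, 0.9, -0.2]
grip_width: 0.0854
t 2.1 tcp [ 519.6 -372.2  151.1] shift cm [ 0.74 -1.05 -3.11] turn(5deg) [-0.01 -0.    0.01] F [ 0.8  0.9 -0.2] w 85.4 q [-0.62  0.35  0.07  1.29  0.   -0.88]
```

```bash
python3 -m crank '[{"xyz":[0.7,-1.0,-4],"turn":[0,0,0],"jaw":1},{"xyz":[0,0,-5],"turn":[0,0,0],"jaw":1},{"xyz":[0,0,-3.5],"turn":[0,0,0],"jaw":1},{"xyz":[0,0,-2.3],"turn":[0,0,0],"jaw":1},{"xyz":[0,0,0],"turn":[0,0,0],"jaw":1}]' 60; python3 -c "
from h import *
delta([.527,-.3827,.002],toolR(15))
im,d=arm.capture('top');cv2.imwrite('pics/f1.png',grid(im,430,200,530,300,6))
im,d=arm.capture('scene');cv2.imwrite('pics/f2.png',grid(im,130,120,230,220,6))"
```

```text
time_s: 2.72
tool_pos: [0.5245, -0.3792, 0.0015]
ee_rot: [0.433, -0.429, -0.561, 0.561]
force: [0.8, -0.3, 0.8]
grip_width: 0.0853
t 2.73 tcp [ 524.5 -379.2    1.5] shift cm [ 0.25 -0.35  0.05] turn(5deg) [-0.04 -0.05  0.01] F [ 0.8 -0.3  0.8] w 85.3 q [-0.63  0.44 -0.13  1.   -0.   -0.89]
```

View pics/f2.png

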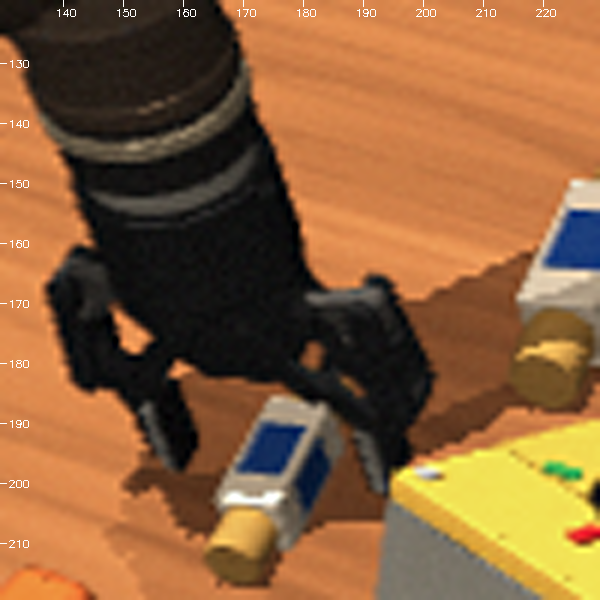

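View pics/f1.png

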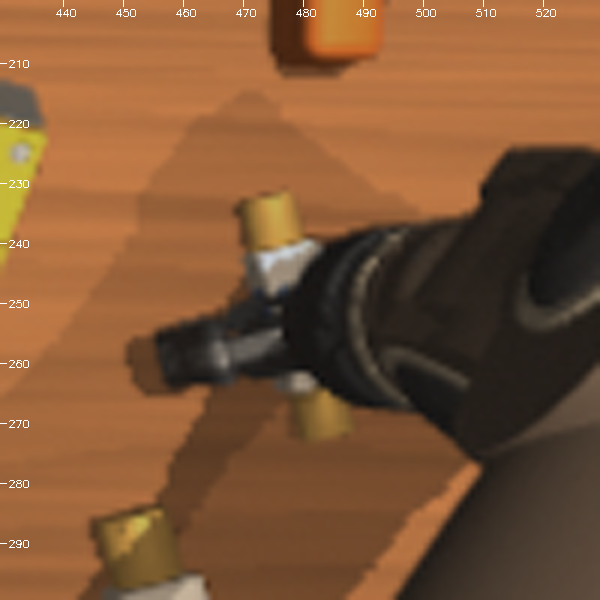

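```bash
python3 -m crank '[{"xyz":[0.25,-0.35,0],"turn":[0,0,0],"jaw":1},{"xyz":[0,0,0],"turn":[0,0,0],"jaw":0.2},{"xyz":[0,0,0],"turn":[0,0,0],"jaw":0},{"xyz":[0,0,0],"turn":[0,0,0],"jaw":0},{"xyz":[0,0,0],"turn":[0,0,0],"jaw":0},{"xyz":[0,0,0],"turn":[0,0,0],"jaw":0}]' 60; python3 -c "
from h import *
delta([.527,-.3827,.002],toolR(15))"
```

```text
time_s: 3.58
tool_pos: [0.5289, -0.3841, 0.0047]
ee_rot: [-0.43, 0.431, 0.561, -0.561]
force: [1.0, 1.1, 3.5]
grip_width: 0.0271
t 3.58 tcp [ 528.9 -384.1    4.7] shift cm [-0.19  0.14 -0.27] turn(5deg) [0.01 0.01 0.01] F [1.  1.1 3.5] w 27.1 q [-0.63  0.45 -0.12  1.01 -0.   -0.89]
```

```bash
python3 -m crank '[{"xyz":[0,0,2],"turn":[0,0,0],"jaw":0},{"xyz":[0,0,5],"turn":[0,0,0],"jaw":0},{"xyz":[0,0,6],"turn":[0,0,0],"jaw":0},{"xyz":[0,0,6],"turn":[0,0,0],"jaw":0},{"xyz":[0.8,5,0],"turn":[0,0,-0.4],"jaw":0},{"xyz":[0.8,5,0],"turn":[0,0,-0.4],"jaw":0},{"xyz":[0.8,5,0],"turn":[0,0,-0.4],"jaw":0},{"xyz":[0.8,5,0],"turn":[0,0,-0.4],"jaw":0},{"xyz":[0.8,5,0],"turn":[0,0,-0.4],"jaw":0},{"xyz":[0.8,5,0],"turn":[0,0,-0.4],"jaw":0},{"xyz":[0.8,5,0],"turn":[0,0,-0.4],"jaw":0},{"xyz":[0.8,5,0],"turn":[0,0,-0.4],"jaw":0},{"xyz":[0.8,5,0],"turn":[0,0,-0.4],"jaw":0},{"xyz":[0.8,5,0],"turn":[0,0,-0.2],"jaw":0},{"xyz":[0.5,3,-1],"turn":[-0.08,-1.2,0],"jaw":0},{"xyz":[0,0,-1],"turn":[-0.08,-1.2,0],"jaw":0},{"xyz":[0,0,0],"turn":[0,0,0],"jaw":0}]' 60; python3 -c "
from h import *
delta([.6144,.1458,.17],toolR(-4,-12))
im,d=arm.capture('top');cv2.imwrite('pics/g1.png',grid(im,235,150,345,270,5))
im,d=arm.capture('scene');cv2.imwrite('pics/g2.png',grid(im,285,190,415,330,4.2));cv2.imwrite('pics/g2f.png',im)"
```

```text
time_s: 5.7
tool_pos: [0.61, 0.1461, 0.1717]
ee_rot: [-0.461, 0.567, 0.529, -0.431]
force: [-1.3, 0.7, -1.3]
grip_width: 0.0267
t 5.7 tcp [610.  146.1 171.7] shift cm [ 0.44 -0.03 -0.17] turn(5deg) [ 0.   -0.06 -0.01] F [-1.3  0.7 -1.3] w 26.7 q [ 0.27  0.17 -0.14  1.07 -0.07  0.33]
```

View pics/g2.png

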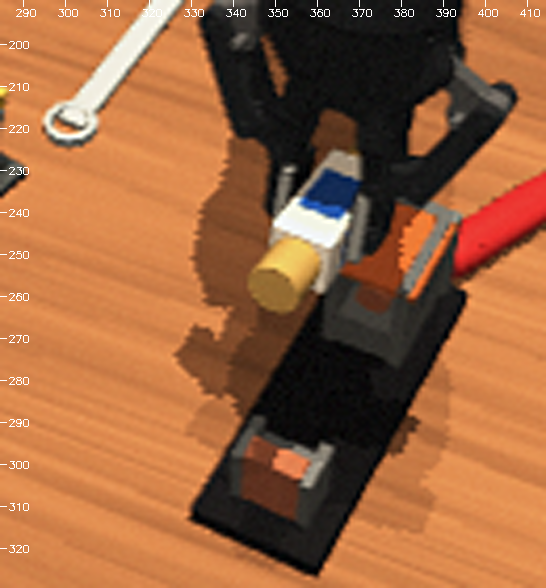

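View pics/g1.png

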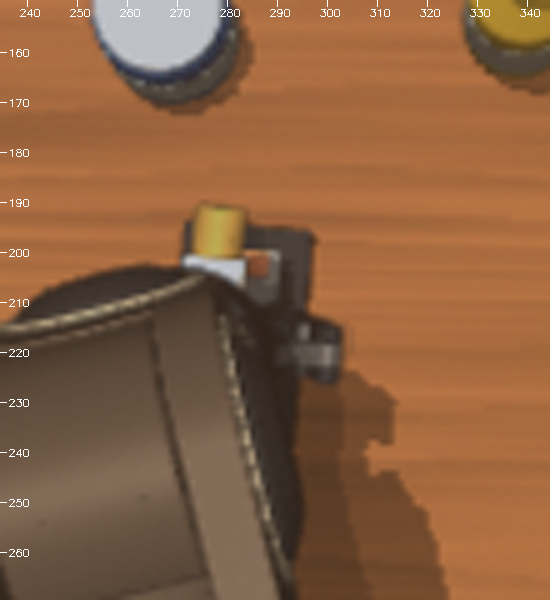

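```bash
cat >> h.py <<'E'
def fusewire(im,n,p,Rc,off=(0,0.0093)):
    # object axes from tool: y_o=tool x, z_o=-tool y, x_o = y x z
    M=Rc.as_matrix(); yo=M[:,0]; zo=-M[:,1]; xo=np.cross(yo,zo); c=p+zo*off[1]+xo*off[0]
    S=4
    big=cv2.resize(im,None,fx=S,fy=S,interpolation=cv2.INTER_CUBIC)
    def poly(L,col,cl=True):
        q=proj(n,np.array([c+a*xo+b*yo+e*zo for a,b,e in L])); cv2.polylines(big,[((q+.5)*S).round().astype(np.int32)],cl,col,1)
    t=np.linspace(0,2*np.pi,25)
    for e in(.055,-.055,.032): poly([(e,.012*np.cos(a),.012*np.sin(a)) for a in t],(0,255,0))
    h=.014
    poly([(.032,h,h),(.032,-h,h),(-.032,-h,h),(-.032,h,h)],(255,0,255)); poly([(.032,h,h),(.032,-h,h),(.032,-h,-h),(.032,h,-h)],(255,0,255))
    return big,S,(c,xo,yo,zo)
E
python3 - <<'E'
from h import *
s,p,Rc=now()
for n,b in(("scene",(330,205,385,285)),("top",(255,175,310,235))):
    im,_=arm.capture(n); big,S,f=fusewire(im,n,p,Rc)
    print(n,f[0].round(4))
    c=big[b[1]*S:b[3]*S,b[0]*S:b[2]*S]; cv2.imwrite(f"pics/w_{n}.png",cv2.resize(c,None,fx=1.8,fy=1.8))
E
```

```text
scene [0.6117 0.146  0.1839]
top [0.6117 0.146  0.1839]
```

View pics/w_scene.png

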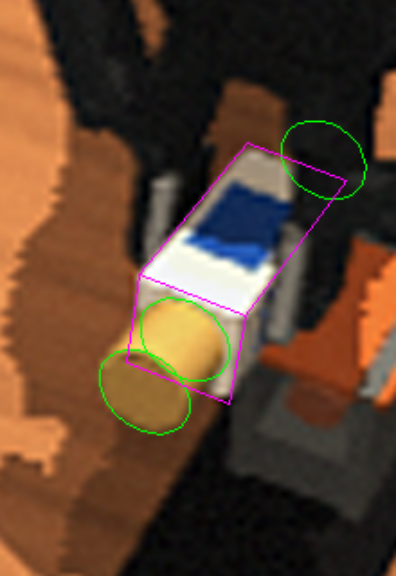

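View pics/w_top.png

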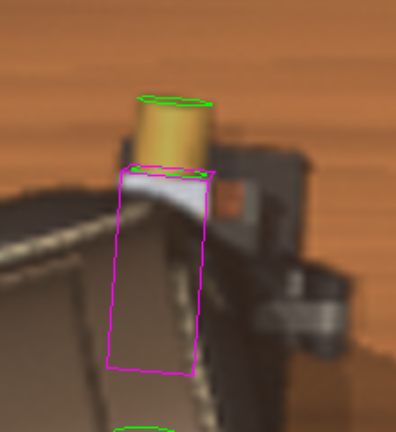

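```bash
cat > seq.py <<'E'
from h import *
BAY=np.array([.5895,.1475]); YAW=-4
def tcp(xe,zc,th,yo=0,ex=0):
    t=np.radians(th); c,s=np.cos(t),np.sin(t)
    x=xe+55*c+9.3*s; z=zc+55*s-9.3*c; a=np.radians(YAW)
    return np.array([BAY[0]*1000+x*np.cos(a)-yo*np.sin(a),BAY[1]*1000+x*np.sin(a)+yo*np.cos(a),z])/1000
def steps(L):
    s,p,Rc=now(); prev=p; 
    for xe,zc,th in L:
        q=tcp(xe,zc,th); print((xe,zc,th),"tcp",(q*1000).round(1),"shift cm",((q-prev)*100).round(2)); prev=q
    delta(q,toolR(YAW,-th))
E
python3 -c "
from seq import *
steps([(-26,100,12),(-26,48.5,12),(-40,48.5,12),(-57,48.5,12),(-59,47.5,8),(-60,46.8,4),(-60,46.2,0)])"
```

```text
(-26, 100, 12) tcp [619.2 145.4 102.3] shift cm [ 0.4  -0.04 -7.33]
(-26, 48.5, 12) tcp [619.2 145.4  50.8] shift cm [ 0.    0.   -5.15]
(-40, 48.5, 12) tcp [605.2 146.4  50.8] shift cm [-1.4  0.1  0. ]
(-57, 48.5, 12) tcp [588.2 147.6  50.8] shift cm [-1.7   0.12  0.  ]
(-59, 47.5, 8) tcp [586.3 147.7  45.9] shift cm [-0.2   0.01 -0.49]
(-60, 46.8, 4) tcp [585.  147.8  41.4] shift cm [-0.12  0.01 -0.46]
(-60, 46.2, 0) tcp [584.5 147.8  36.9] shift cm [-0.05  0.   -0.45]
t 5.9 tcp [615.2 145.8 175.6] shift cm [ -3.07   0.2  -13.87] turn(5deg) [0.15 2.41 0.02] F [ 0.1  0.4 -2.3] w 27.0 q [ 0.26  0.17 -0.13  1.07 -0.07  0.33]
```

```bash
python3 -m crank '[{"xyz":[0,0,0],"turn":[0,0,0],"jaw":0}]' 60;python3 - <<'E'
from h import *
s,p,Rc=now(); print(s['time_s'],p)
ims=[]
for n,b in(("scene",(330,205,385,285)),("top",(255,175,310,235))):
    s,p,Rc=now();print(s['time_s'],p)
    im,_=arm.capture(n); big,S,f=fusewire(im,n,p,Rc)
    print(n,f[0].round(4))
    c=big[b[1]*S:b[3]*S,b[0]*S:b[2]*S]; ims.append(cv2.resize(c,(396,576)))
cv2.imwrite(f"pics/w_both.png",np.hstack(ims))
s,p,Rc=now(); print(s['time_s'],p)
E
```

```text
time_s: 6.02
tool_pos: [0.6152, 0.1457, 0.1751]
ee_rot: [-0.461, 0.569, 0.53, -0.428]
force: [-0.2, -0.5, -1.2]
grip_width: 0.027
6.025 [0.61515039 0.1457317  0.17511978]
6.025 [0.61515039 0.1457317  0.17511978]
scene [0.6132 0.1459 0.1842]
6.075 [0.614935   0.14574841 0.17483445]
top [0.613  0.1459 0.1839]
6.125 [0.61467438 0.14576132 0.17464399]
```

View pics/w_both.png

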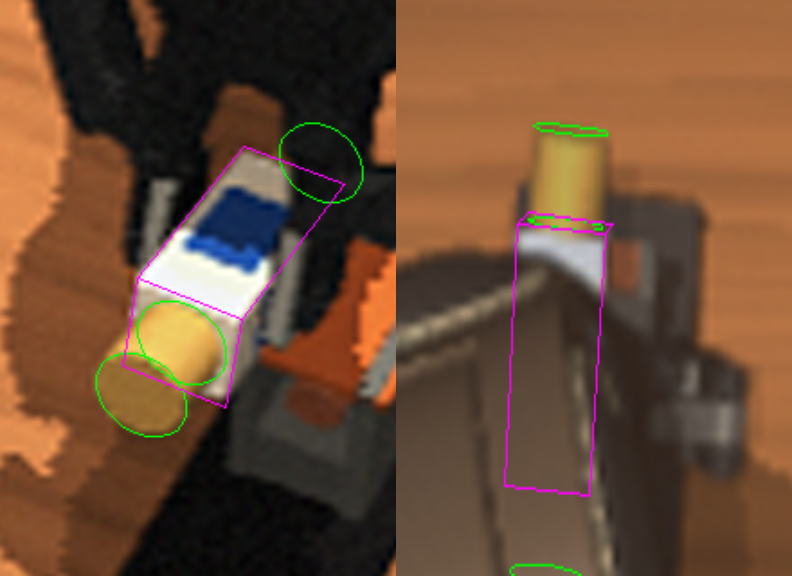

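```bash
sed -i 's/.5895,.1475/.5904,.1475/' seq.py; python3 -c "
from seq import *
steps([(-26,48.5,12),(-40,48.5,12)])"; python3 -m crank '[{"xyz":[0.5,0,-4],"turn":[0,0,0],"jaw":0},{"xyz":[0,0,-4],"turn":[0,0,0],"jaw":0},{"xyz":[0,0,-3],"turn":[0,0,0],"jaw":0},{"xyz":[0,0,-1.4],"turn":[0,0,0],"jaw":0},{"xyz":[0,0,0],"turn":[0,0,0],"jaw":0},{"xyz":[0,0,0],"turn":[0,0,0],"jaw":0}]' 60; python3 - <<'E'
from seq import *
steps([(-26,48.5,12),(-40,48.5,12)])
s,p,Rc=now(); n="scene"; b=(325,225,405,325)
im,_=arm.capture(n); cv2.imwrite("pics/d1r.png",grid(im,*b,5.7)); big,S,f=fusewire(im,n,p,Rc)
c=big[b[1]*S:b[3]*S,b[0]*S:b[2]*S]; cv2.imwrite("pics/d1.png",np.hstack([c,crop(im,*b,S)]))
E
```

```text
(-26, 48.5, 12) tcp [620.1 145.4  50.8] shift cm [  0.54  -0.03 -12.38]
(-40, 48.5, 12) tcp [606.1 146.4  50.8] shift cm [-1.4  0.1  0. ]
t 6.12 tcp [614.7 145.8 174.6] shift cm [ -0.86   0.06 -12.38] turn(5deg) [-0.01  0.01  0.02] F [ 0.9  0.5 -1.4] w 26.9 q [ 0.26  0.17 -0.13  1.07 -0.07  0.33]
time_s: 6.88
tool_pos: [0.6197, 0.1463, 0.0514]
ee_rot: [-0.46, 0.569, 0.531, -0.428]
force: [0.6, -0.5, -1.0]
grip_width: 0.0268
(-26, 48.5, 12) tcp [620.1 145.4  50.8] shift cm [ 0.03 -0.08 -0.06]
(-40, 48.5, 12) tcp [606.1 146.4  50.8] shift cm [-1.4  0.1  0. ]
t 6.88 tcp [619.7 146.3  51.4] shift cm [-1.36  0.01 -0.06] turn(5deg) [-0.02  0.03  0.01] F [ 0.6 -0.5 -1. ] w 26.8 q [ 0.26  0.24 -0.33  0.8  -0.07  0.33]
```

View pics/d1.png

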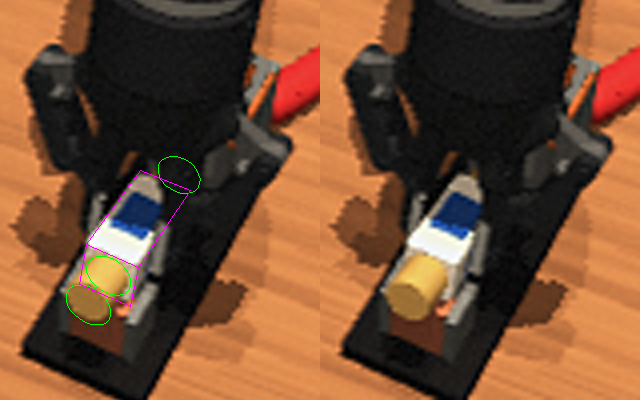

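```bash
python3 -m crank '[{"xyz":[-0.5,-0.05,-0.05],"turn":[0,0,0],"jaw":0},{"xyz":[-0.5,0.04,0],"turn":[0,0,0],"jaw":0},{"xyz":[-0.5,0.04,0],"turn":[0,0,0],"jaw":0},{"xyz":[-0.5,0.03,0],"turn":[0,0,0],"jaw":0},{"xyz":[0,0,0],"turn":[0,0,0],"jaw":0}]' 60; python3 - <<'E'
from seq import *
steps([(-49,48.5,12),(-57,48.5,12)])
E
```

```text
time_s: 7.55
tool_pos: [0.5985, 0.1468, 0.0499]
ee_rot: [-0.46, 0.569, 0.53, -0.429]
force: [0.8, -0.4, -0.9]
grip_width: 0.0272
(-49, 48.5, 12) tcp [597.1 147.   50.8] shift cm [-0.14  0.02  0.09]
(-57, 48.5, 12) tcp [589.1 147.6  50.8] shift cm [-0.8   0.06  0.  ]
t 7.55 tcp [598.5 146.8  49.9] shift cm [-0.94  0.08  0.09] turn(5deg) [-0.01  0.01  0.01] F [ 0.8 -0.4 -0.9] w 27.2 q [ 0.27  0.2  -0.38  0.79 -0.07  0.34]
```

```bash
python3 -m crank '[{"xyz":[-0.3,0.02,0.03],"turn":[0,0,0],"jaw":0},{"xyz":[-0.3,0.02,0],"turn":[0,0,0],"jaw":0},{"xyz":[-0.3,0.02,0],"turn":[0,0,0],"jaw":0},{"xyz":[0,0,0],"turn":[0,0,0],"jaw":0},{"xyz":[0,0,0],"turn":[0,0,0],"jaw":0}]' 60; python3 - <<'E'
from seq import *
steps([(-57,48.5,12),(-59,47.5,8),(-60,46.8,4),(-60,46.2,0)])
E
```

```text
time_s: 8.18
tool_pos: [0.5902, 0.1473, 0.0503]
ee_rot: [-0.46, 0.569, 0.53, -0.428]
force: [5.1, -0.1, -2.5]
grip_width: 0.0269
(-57, 48.5, 12) tcp [589.1 147.6  50.8] shift cm [-0.11  0.02  0.05]
(-59, 47.5, 8) tcp [587.2 147.7  45.9] shift cm [-0.2   0.01 -0.49]
(-60, 46.8, 4) tcp [585.9 147.8  41.4] shift cm [-0.12  0.01 -0.46]
(-60, 46.2, 0) tcp [585.4 147.8  36.9] shift cm [-0.05  0.   -0.45]
t 8.18 tcp [590.2 147.3  50.3] shift cm [-0.48  0.05 -1.34] turn(5deg) [0.16 2.41 0.01] F [ 5.1 -0.1 -2.5] w 26.9 q [ 0.28  0.19 -0.39  0.79 -0.07  0.34]
```

```bash
python3 -m crank '[{"xyz":[-0.3,0.02,-0.1],"turn":[0,0,0],"jaw":0},{"xyz":[-0.1,0,-0.22],"turn":[0.03,0.4,0],"jaw":0},{"xyz":[-0.1,0,-0.22],"turn":[0.03,0.4,0],"jaw":0},{"xyz":[0,0,0],"turn":[0,0,0],"jaw":0},{"xyz":[0,0,0],"turn":[0,0,0],"jaw":0}]' 60; python3 - <<'E'
from seq import *
steps([(-59,47.5,8),(-60,46.8,4),(-60,46.2,0)])
n="scene"; b=(325,225,405,325)
im,_=arm.capture(n); cv2.imwrite("pics/d2.png",grid(im,*b,5.7))
E
```

```text
time_s: 8.8
tool_pos: [0.5865, 0.1476, 0.0459]
ee_rot: [-0.48, 0.553, 0.516, -0.446]
force: [6.4, -1.1, 2.4]
grip_width: 0.0272
(-59, 47.5, 8) tcp [587.2 147.7  45.9] shift cm [0.07 0.01 0.  ]
(-60, 46.8, 4) tcp [585.9 147.8  41.4] shift cm [-0.12  0.01 -0.46]
(-60, 46.2, 0) tcp [585.4 147.8  36.9] shift cm [-0.05  0.   -0.45]
t 8.8 tcp [586.5 147.6  45.9] shift cm [-0.11  0.02 -0.9 ] turn(5deg) [0.1  1.64 0.02] F [ 6.4 -1.1  2.4] w 27.2 q [ 0.27  0.23 -0.34  0.87 -0.05  0.34]
```

View pics/d2.png

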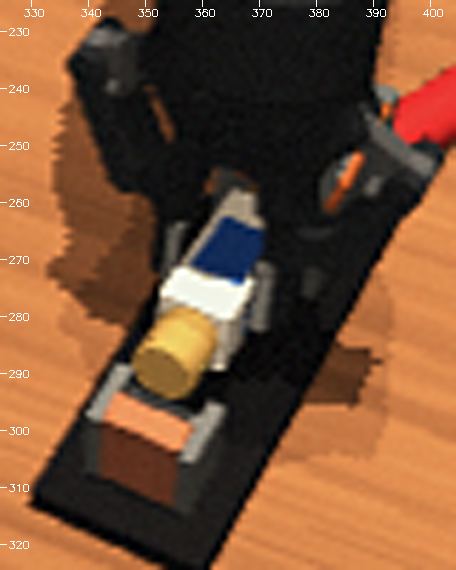

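```bash
python3 -m crank '[{"xyz":[-0.05,0,-0.22],"turn":[0.03,0.4,0],"jaw":0},{"xyz":[-0.05,0,-0.22],"turn":[0.03,0.4,0],"jaw":0},{"xyz":[0,0,-0.22],"turn":[0.03,0.4,0],"jaw":0},{"xyz":[0,0,-0.18],"turn":[0.02,0.4,0],"jaw":0},{"xyz":[0,0,0],"turn":[0,0,0],"jaw":0},{"xyz":[0,0,0],"turn":[0,0,0],"jaw":0}]' 60; python3 - <<'E'
from seq import *
steps([(-60,46.2,0),(-55,46,0)])
n="scene"; b=(325,225,405,325)
im,_=arm.capture(n); cv2.imwrite("pics/d3.png",grid(im,*b,5.7))
E
```

```text
time_s: 9.6
tool_pos: [0.5859, 0.1477, 0.0377]
ee_rot: [-0.517, 0.518, 0.483, -0.48]
force: [6.5, -0.6, 3.3]
grip_width: 0.0269
(-60, 46.2, 0) tcp [585.4 147.8  36.9] shift cm [-0.05  0.02 -0.08]
(-55, 46, 0) tcp [590.4 147.5  36.7] shift cm [ 0.5  -0.03 -0.02]
t 9.6 tcp [585.9 147.7  37.7] shift cm [ 0.45 -0.02 -0.1 ] turn(5deg) [-0.02  0.05  0.02] F [ 6.5 -0.6  3.3] w 26.9 q [ 0.25  0.33 -0.21  1.03  0.    0.32]
```

View pics/d3.png

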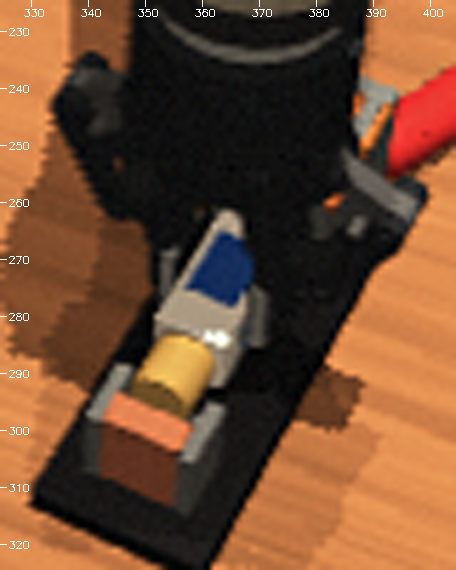

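```bash
python3 -m crank '[{"xyz":[0.25,-0.01,-0.05],"turn":[0,0,0],"jaw":0},{"xyz":[0.2,-0.01,-0.05],"turn":[0,0,0],"jaw":0},{"xyz":[0,0,-0.05],"turn":[0,0,0],"jaw":0},{"xyz":[0,0,0],"turn":[0,0,0],"jaw":0},{"xyz":[0,0,0],"turn":[0,0,0],"jaw":0.6},{"xyz":[0,0,0],"turn":[0,0,0],"jaw":0.6},{"xyz":[0,0,0],"turn":[0,0,0],"jaw":0.6},{"xyz":[0,0,0],"turn":[0,0,0],"jaw":0.6}]' 60; python3 - <<'E'
from seq import *
steps([(-55,46,0)])
E
```

```text
time_s: 10.65
tool_pos: [0.5879, 0.1473, 0.0344]
ee_rot: [0.518, -0.517, -0.482, 0.482]
force: [0.8, 0.4, 0.2]
grip_width: 0.0511
(-55, 46, 0) tcp [590.4 147.5  36.7] shift cm [0.25 0.02 0.23]
t 10.65 tcp [587.9 147.3  34.4] shift cm [0.25 0.02 0.23] turn(5deg) [-0.01 -0.01  0.01] F [0.8 0.4 0.2] w 51.1 q [ 0.24  0.34 -0.2   1.03  0.    0.32]
```

```bash
python3 -m crank '[{"xyz":[0,0,2],"turn":[0,0,0],"jaw":0.6},{"xyz":[0,0,6],"turn":[0,0,0],"jaw":0.6},{"xyz":[0,0,5],"turn":[0,0,0.5],"jaw":0.6},{"xyz":[-1.4,5,0],"turn":[0,0,1.2],"jaw":0.6},{"xyz":[-1.4,5,0],"turn":[0,0,1.2],"jaw":0.6},{"xyz":[-1.4,5,0],"turn":[0,0,1.2],"jaw":0.6},{"xyz":[-1.4,5,0],"turn":[0,0,1.2],"jaw":0.6},{"xyz":[-1.4,5,0],"turn":[0,0,1.2],"jaw":0.6},{"xyz":[0,0,0],"turn":[0,0,0],"jaw":0.6},{"xyz":[0,0,0],"turn":[0,0,0],"jaw":0.6}]' 60; python3 - <<'E'
from h import *
delta([.5165,.3963,.058],toolR(28.5))
im,_=arm.capture("scene"); a=grid(im,325,225,405,325,5); b1=grid(im,440,230,540,330,4)
cv2.imwrite("pics/k1.png",a);cv2.imwrite("pics/k1b.png",b1)
im,_=arm.capture("top");cv2.imwrite("pics/k2.png",grid(im,250,185,310,275,6)); cv2.imwrite("pics/k3.png",grid(im,150,190,250,290,5))
delta([.5165,.3963,.058],toolR(28.5))
E
```

```text
time_s: 11.9
tool_pos: [0.5181, 0.3971, 0.1644]
ee_rot: [0.362, -0.362, -0.607, 0.608]
force: [-0.1, -0.7, 0.0]
grip_width: 0.0513
t 11.9 tcp [518.1 397.1 164.4] shift cm [ -0.16  -0.08 -10.64] turn(5deg) [ 0.   -0.01  0.01] F [-0.1 -0.7  0. ] w 51.3 q [0.65 0.38 0.14 1.33 0.   0.16]
t 12.0 tcp [518.6 396.2 164.7] shift cm [-2.100e-01  1.000e-02 -1.067e+01] turn(5deg) [-0.   -0.01  0.03] F [-0.5  0.6 -0.1] w 51.2 q [0.65 0.38 0.14 1.33 0.   0.16]
```

View pics/k1.png

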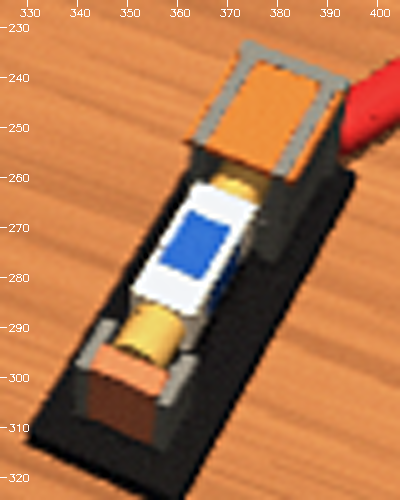

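View pics/k2.png

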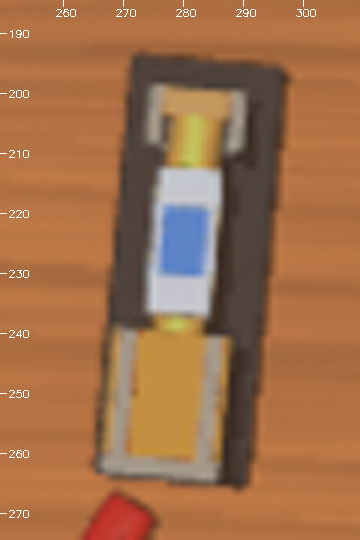

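View pics/k1b.png

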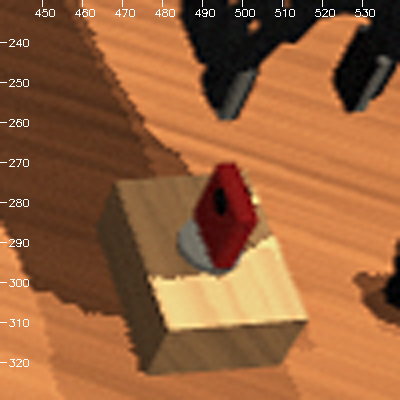

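```bash
python3 -m crank '[{"xyz":[-0.15,0,-4],"turn":[0,0,0],"jaw":0.6},{"xyz":[0,0,-4],"turn":[0,0,0],"jaw":0.6},{"xyz":[0,0,-2.65],"turn":[0,0,0],"jaw":0.6},{"xyz":[0,0,0],"turn":[0,0,0],"jaw":0.6},{"xyz":[0,0,0],"turn":[0,0,0],"jaw":0.6}]' 50; python3 - <<'E'
from h import *
delta([.517,.396,.058],toolR(28.5))
im,_=arm.capture("scene"); cv2.imwrite("pics/k4.png",grid(im,440,230,540,330,6))
E
```

```text
time_s: 12.62
tool_pos: [0.5176, 0.3969, 0.0597]
ee_rot: [-0.362, 0.362, 0.608, -0.607]
force: [0.5, 0.4, 0.9]
grip_width: 0.0511
t 12.62 tcp [517.6 396.9  59.7] shift cm [-0.06 -0.09 -0.17] turn(5deg) [-0.02  0.01  0.03] F [0.5 0.4 0.9] w 51.1 q [ 0.65  0.41 -0.05  1.11  0.    0.16]
```

View pics/k4.png

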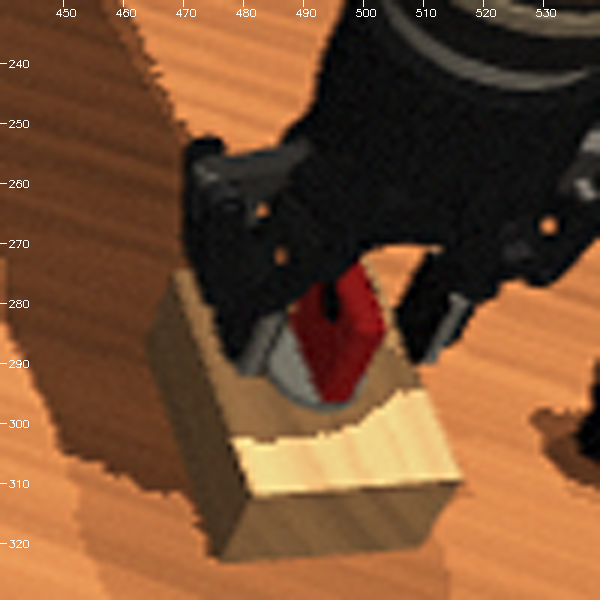

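```bash
python3 -m crank '[{"xyz":[-0.05,-0.05,-0.1],"turn":[0,0,0],"jaw":0.3},{"xyz":[0,0,0],"turn":[0,0,0],"jaw":0},{"xyz":[0,0,0],"turn":[0,0,0],"jaw":0},{"xyz":[0,0,0],"turn":[0,0,0],"jaw":0},{"xyz":[0,0,0],"turn":[0,0,0],"jaw":0},{"xyz":[0,0,0],"turn":[0,0,0],"jaw":0}]' 50; python3 - <<'E'
from h import *
delta([.517,.396,.058],toolR(28.5))
E
```

```text
time_s: 13.42
tool_pos: [0.5165, 0.3971, 0.058]
ee_rot: [-0.362, 0.362, 0.608, -0.607]
force: [-0.2, -0.4, 5.4]
grip_width: 0.0115
t 13.43 tcp [516.5 397.1  58. ] shift cm [ 0.05 -0.11 -0.  ] turn(5deg) [-0.02  0.01  0.01] F [-0.2 -0.4  5.4] w 11.5 q [ 0.66  0.41 -0.05  1.11  0.    0.16]
```

```bash
python3 -m crank '[{"xyz":[0,0,1],"turn":[0,0,0],"jaw":0},{"xyz":[0,0,2.5],"turn":[0,0,0],"jaw":0},{"xyz":[0,0,4],"turn":[0,0,0],"jaw":0},{"xyz":[0,0,5],"turn":[0,0,0],"jaw":0},{"xyz":[0,0,3.5],"turn":[0,0,0],"jaw":0},{"xyz":[0,-5.2,0],"turn":[0,0,-0.9],"jaw":0},{"xyz":[0,-5.2,0],"turn":[0,0,-0.9],"jaw":0},{"xyz":[0,-5.2,0],"turn":[0,0,-0.9],"jaw":0},{"xyz":[0,-5.2,0],"turn":[0,0,-0.9],"jaw":0},{"xyz":[0,-5.2,0],"turn":[0,0,-0.9],"jaw":0},{"xyz":[0,-5.2,0],"turn":[0,0,-0.9],"jaw":0},{"xyz":[0,-5.2,0],"turn":[0,0,-0.9],"jaw":0},{"xyz":[0,-5.2,0],"turn":[0,0,-0.9],"jaw":0},{"xyz":[0,-5.2,0],"turn":[0,0,-0.9],"jaw":0},{"xyz":[0,-5.2,0],"turn":[0,0,-0.5],"jaw":0},{"xyz":[0,-1,0.5],"turn":[-0.31,-1.21,0],"jaw":0},{"xyz":[0,-1,0],"turn":[-0.31,-1.21,0],"jaw":0},{"xyz":[0,-0.5,0],"turn":[-0.31,-1.21,0],"jaw":0},{"xyz":[0,0,0],"turn":[-0.31,-1.21,0],"jaw":0}]' 50; cat > con.py <<'E'
from h import *
S=np.array([.5515,-.1585,.100]); CY=-14.4
def frame(cy=CY):
    return (R.from_euler('z',cy,degrees=True)*R.from_euler('y',-25,degrees=True)).as_matrix()
def tcpk(h,dx=0,dy=0,L=.013):
    O=frame(); return S+O@np.array([dx,dy,h+L])
def keywire(im,n,p,Rc,L=.013,dx=0,SC=4):
    M=Rc.as_matrix(); yo=M[:,0]; zo=-M[:,1]; xo=np.cross(yo,zo); c=p-zo*L+xo*dx
    big=cv2.resize(im,None,fx=SC,fy=SC,interpolation=cv2.INTER_CUBIC)
    def poly(P,col):
        q=proj(n,np.array(P)); cv2.polylines(big,[((q+.5)*SC).round().astype(np.int32)],True,col,1)
    f=lambda a,b,e:c+a*xo+b*yo+e*zo
    t=np.linspace(0,2*np.pi,25)[:-1]
    poly([f(.016*np.cos(a),.016*np.sin(a),0) for a in t],(0,255,0))
    poly([f(-.012,0,0),f(.012,0,0),f(.012,0,-.026),f(.0085,0,-.026),f(.0085,0,-.035),f(-.0085,0,-.035),f(-.0085,0,-.026),f(-.012,0,-.026)],(255,0,255))
    poly([f(.018,.006,.051),f(-.018,.006,.051),f(-.018,-.006,.051),f(.018,-.006,.051)],(255,255,0))
    # slot & ring
    O=frame(); g=lambda a,b,e:S+O@np.array([a,b,e])
    poly([g(.0135,.00525,0),g(-.0135,.00525,0),g(-.0135,-.00525,0),g(.0135,-.00525,0)],(0,255,255))
    for r,e in((.022,.005),(.032,.005),(.022,0)): poly([g(r*np.cos(a),r*np.sin(a),e) for a in t],(0,255,255) if e else (255,128,0))
    poly([g(.075,.07,0),g(-.075,.07,0),g(-.075,-.07,0),g(.075,-.07,0)],(0,0,255))
    return big
E
python3 - <<'E'
from con import *
delta(tcpk(.08),toolR(CY,-25))
E
```

```text
time_s: 15.8
tool_pos: [0.5159, -0.1486, 0.2227]
ee_rot: [-0.425, 0.667, 0.517, -0.327]
force: [0.1, -0.1, -1.3]
grip_width: 0.0113
t 15.8 tcp [ 515.9 -148.6  222.7] shift cm [-0.25 -0.02 -3.84] turn(5deg) [-0.02  0.04  0.03] F [ 0.1 -0.1 -1.3] w 11.3 q [-0.29 -0.21 -0.47  0.87  0.02 -0.03]
```

Settle, then overlay predicted key, slot, ring and panel in both views.

```bash
python3 -m crank '[{"xyz":[0,0,0],"turn":[0,0,0],"jaw":0},{"xyz":[0,0,0],"turn":[0,0,0],"jaw":0}]' 50; python3 - <<'E'
from con import *
for n,b in(("scene",(185,120,285,235)),("top",(355,195,445,285))):
    s,p,Rc=now(); im,_=arm.capture(n); cv2.imwrite(f"pics/con_{n}_raw.png",im); print(p.round(4))
    big=keywire(im,n,p,Rc,SC=6); cv2.imwrite(f"pics/con_{n}.png",big[b[1]*6:b[3]*6,b[0]*6:b[2]*6][:600])
    cv2.imwrite(f"pics/conr_{n}.png",crop(im,*b,6)[:600])
E
```

```text
time_s: 16.05
tool_pos: [0.5166, -0.1483, 0.2231]
ee_rot: [-0.426, 0.666, 0.516, -0.328]
force: [0.5, 0.1, -0.6]
grip_width: 0.0114
[ 0.5166 -0.1483  0.2231]
[ 0.5171 -0.1483  0.2232]
```

View pics/con_scene.png

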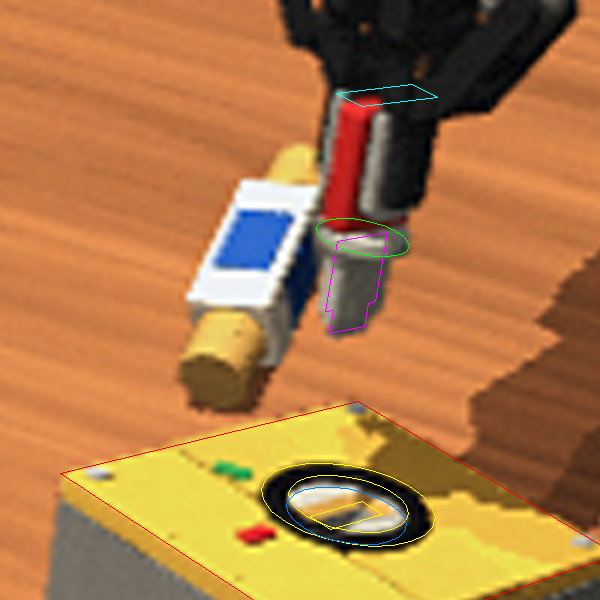

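View pics/conr_scene.png

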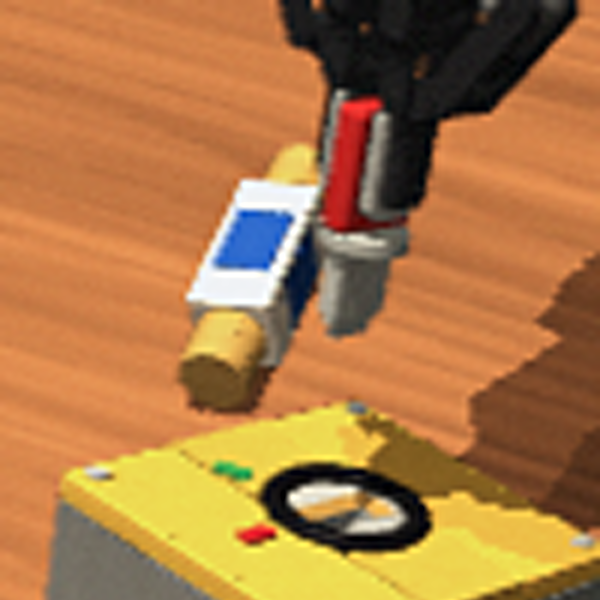

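View pics/con_top.png

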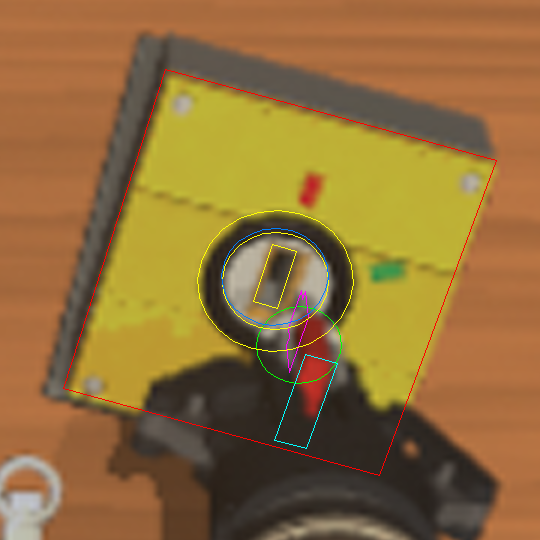

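```bash
sed -i 's/.5515,-.1585/.5515,-.1593/' con.py; python3 - <<'E'
from con import *
for h in(.05,.04): delta(tcpk(h),toolR(CY,-25))
print("per cm along -n:",(-frame()[:,2]).round(3), "x_h",frame()[:,0].round(3),"y_h",frame()[:,1].round(3))
E
```

```text
t 16.15 tcp [ 517.3 -148.4  223. ] shift cm [ 0.84 -0.43 -6.59] turn(5deg) [-0.03 -0.    0.02] F [ 0.3 -0.3 -0.9] w 11.4 q [-0.29 -0.2  -0.46  0.88  0.02 -0.03]
t 16.15 tcp [ 517.3 -148.4  223. ] shift cm [ 1.25 -0.53 -7.5 ] turn(5deg) [-0.03 -0.    0.02] F [ 0.3 -0.3 -0.9] w 11.4 q [-0.29 -0.2  -0.46  0.88  0.02 -0.03]
per cm along -n: [ 0.409 -0.105 -0.906] x_h [ 0.878 -0.225  0.423] y_h [ 0.249  0.969 -0.   ]
```

```bash
python3 -m crank '[{"xyz":[0,-0.1,-2],"turn":[0,0,0],"jaw":0},{"xyz":[0.4,-0.15,-2.5],"turn":[0,0,0],"jaw":0},{"xyz":[0.4,-0.15,-1.7],"turn":[0,0,0],"jaw":0},{"xyz":[0.25,-0.08,-0.7],"turn":[0,0,0],"jaw":0},{"xyz":[0,0,0],"turn":[0,0,0],"jaw":0},{"xyz":[0,0,0],"turn":[0,0,0],"jaw":0}]' 50; python3 - <<'E'
from con import *
delta(tcpk(.04),toolR(CY,-25))
for n,b in(("scene",(200,160,280,235)),("top",(365,200,440,285))):
    s,p,Rc=now(); im,_=arm.capture(n); cv2.imwrite(f"pics/con2_{n}_raw.png",im)
    big=keywire(im,n,p,Rc,SC=7); cv2.imwrite(f"pics/con2_{n}.png",big[b[1]*7:b[3]*7,b[0]*7:b[2]*7][:600])
    cv2.imwrite(f"pics/con2r_{n}.png",crop(im,*b,7)[:600])
delta(tcpk(.04),toolR(CY,-25))
E
```

```text
time_s: 16.9
tool_pos: [0.5274, -0.1532, 0.1542]
ee_rot: [-0.425, 0.667, 0.517, -0.328]
force: [0.7, 0.8, -1.3]
grip_width: 0.0117
t 16.9 tcp [ 527.4 -153.2  154.2] shift cm [ 0.24 -0.06 -0.62] turn(5deg) [-0.02  0.01  0.02] F [ 0.7  0.8 -1.3] w 11.7 q [-0.29 -0.16 -0.58  0.71  0.02 -0.03]
t 17.0 tcp [ 527.2 -153.1  154.3] shift cm [ 0.26 -0.06 -0.62] turn(5deg) [-0.02  0.02  0.02] F [-0.1  0.6 -0.7] w 11.5 q [-0.29 -0.16 -0.58  0.71  0.02 -0.03]
```

View pics/con2_scene.png

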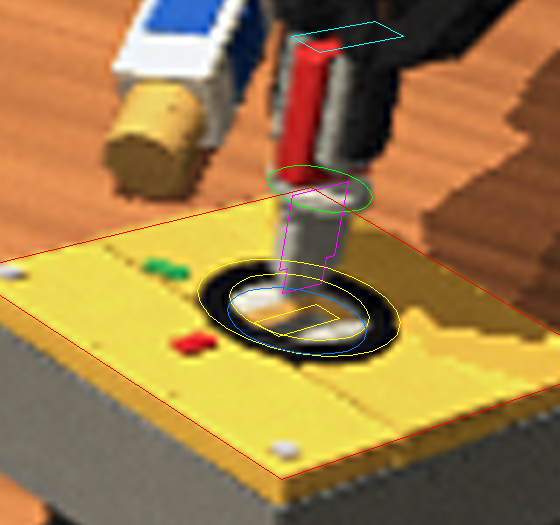

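View pics/con2r_scene.png

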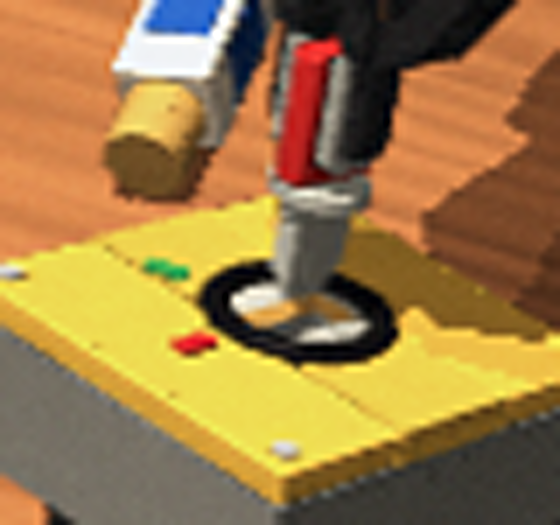

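View pics/con2_top.png

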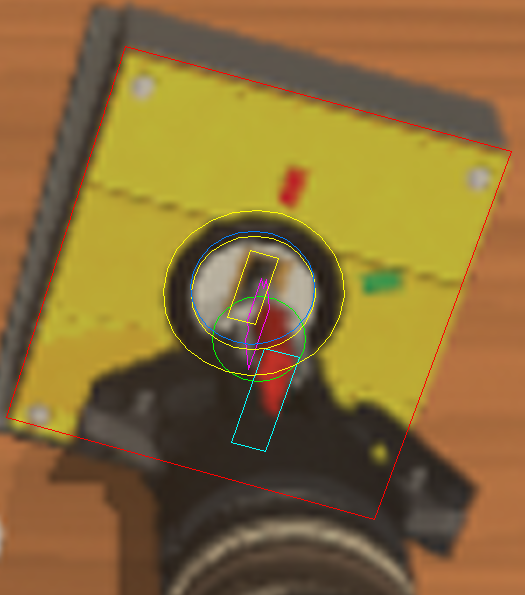

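```bash
python3 -m crank '[{"xyz":[0.26,-0.06,-0.6],"turn":[0,0,0],"jaw":0},{"xyz":[0.2,-0.05,-0.45],"turn":[0,0,0],"jaw":0},{"xyz":[0.2,-0.05,-0.45],"turn":[0,0,0],"jaw":0},{"xyz":[0.12,-0.03,-0.27],"turn":[0,0,0],"jaw":0},{"xyz":[0,0,0],"turn":[0,0,0],"jaw":0},{"xyz":[0,0,0],"turn":[0,0,0],"jaw":0}]' 50; cat > chk.py <<'E'
from con import *
s,p,Rc=now(); O=frame(); l=O.T@(p-S)*1000; M=Rc.as_matrix()
print("t",round(s['time_s'],2),"local x,y,h",(l-[0,0,13]).round(1),"F local",(O.T@s['force']).round(1),"T local",(O.T@s['torque']).round(2),"w",round(s['grip_width']*1000,1))
E
python3 chk.py
```

```text
time_s: 17.75
tool_pos: [0.5346, -0.1549, 0.1356]
ee_rot: [-0.426, 0.667, 0.517, -0.328]
force: [-0.2, 0.5, -0.3]
grip_width: 0.0116
t 17.75 local x,y,h [-0.8  0.  26.7] F local [-0.4  0.4 -0.1] T local [-0.03  0.5  -0.01] w 11.6
```

```bash
python3 -m crank '[{"xyz":[0.15,-0.04,-0.15],"turn":[0,0,0],"jaw":0},{"xyz":[0.08,-0.02,-0.18],"turn":[0,0,0],"jaw":0},{"xyz":[0,0,0],"turn":[0,0,0],"jaw":0},{"xyz":[0,0,0],"turn":[0,0,0],"jaw":0}]' 50; python3 chk.py
```

```text
time_s: 18.25
tool_pos: [0.5367, -0.1555, 0.132]
ee_rot: [-0.426, 0.666, 0.516, -0.328]
force: [-1.0, -0.5, -0.4]
grip_width: 0.0115
t 18.25 local x,y,h [-0.3 -0.  22.5] F local [-0.9 -0.7 -0.1] T local [-0.09  0.6  -0.01] w 11.5
```

```bash
python3 -m crank '[{"xyz":[0.12,-0.03,-0.27],"turn":[0,0,0],"jaw":0},{"xyz":[0.12,-0.03,-0.27],"turn":[0,0,0],"jaw":0},{"xyz":[0.12,-0.03,-0.27],"turn":[0,0,0],"jaw":0},{"xyz":[0,0,0],"turn":[0,0,0],"jaw":0}]' 50; python3 chk.py
```

```text
time_s: 18.75
tool_pos: [0.5404, -0.1565, 0.1238]
ee_rot: [-0.426, 0.666, 0.516, -0.328]
force: [-0.8, 0.8, -1.1]
grip_width: 0.0113
t 18.75 local x,y,h [-0.3 -0.  13.4] F local [-1.4  0.6 -0.6] T local [-0.16  0.67 -0.04] w 11.3
```

```bash
python3 -m crank '[{"xyz":[0.12,-0.03,-0.27],"turn":[0,0,0],"jaw":0},{"xyz":[0.12,-0.03,-0.27],"turn":[0,0,0],"jaw":0},{"xyz":[0.12,-0.03,-0.27],"turn":[0,0,0],"jaw":0},{"xyz":[0.08,-0.02,-0.18],"turn":[0,0,0],"jaw":0},{"xyz":[0.04,-0.01,-0.09],"turn":[0,0,0],"jaw":0},{"xyz":[0,0,0],"turn":[0,0,0],"jaw":0}]' 50; python3 chk.py
```

```text
time_s: 19.5
tool_pos: [0.5452, -0.1576, 0.1132]
ee_rot: [-0.426, 0.667, 0.517, -0.328]
force: [-0.8, -0.3, -1.6]
grip_width: 0.0112
t 19.5 local x,y,h [-0.3  0.   1.7] F local [-1.3 -0.5 -1.1] T local [-0.25  0.68  0.03] w 11.2
```

Continue gently until contact on the rim.

```bash
python3 -m crank '[{"xyz":[0.06,-0.015,-0.13],"turn":[0,0,0],"jaw":0},{"xyz":[0.04,-0.01,-0.09],"turn":[0,0,0],"jaw":0},{"xyz":[0,0,0],"turn":[0,0,0],"jaw":0},{"xyz":[0,0,0],"turn":[0,0,0],"jaw":0}]' 50; python3 chk.py
```

```text
time_s: 20.0
tool_pos: [0.5455, -0.1577, 0.113]
ee_rot: [-0.425, 0.667, 0.517, -0.328]
force: [-18.1, 3.5, 18.0]
grip_width: 0.0116
t 20.0 local x,y,h [-0.1  0.   1.4] F local [-9.1 -1.1 24.1] T local [-0.25  2.57  0.04] w 11.6
```

```bash
python3 -m crank '[{"xyz":[-0.03,0.01,0.06],"turn":[0.41,-0.1,-0.91],"jaw":0},{"xyz":[0,0,0],"turn":[0.41,-0.1,-0.91],"jaw":0},{"xyz":[0,0,0],"turn":[0.41,-0.1,-0.91],"jaw":0},{"xyz":[0,0,0],"turn":[0.41,-0.1,-0.91],"jaw":0},{"xyz":[0,0,0],"turn":[0.41,-0.1,-0.91],"jaw":0},{"xyz":[0,0,0],"turn":[0,0,0],"jaw":0}]' 50; cat >> chk.py <<'E'
rv=(Rc*toolR(CY,-25).inv()).as_rotvec(); print("turned about n (rad, local)",(O.T@rv).round(3))
E
python3 chk.py
python3 - <<'E'
from con import *
im,_=arm.capture("scene"); cv2.imwrite("pics/tn1.png",crop(im,195,150,295,240,6))
im,_=arm.capture("top"); cv2.imwrite("pics/tn1t.png",crop(im,365,195,445,285,6))
E
```

```text
time_s: 20.75
tool_pos: [0.5452, -0.159, 0.1131]
ee_rot: [-0.527, 0.723, 0.41, -0.176]
force: [-14.2, -2.0, 12.0]
grip_width: 0.0114
t 20.75 local x,y,h [ 0.  -1.3  1.5] F local [-6.9 -5.5 16.5] T local [-1.22  1.82 -0.07] w 11.4
turned about n (rad, local) [-0.003  0.001 -0.442]
```

View pics/tn1.png

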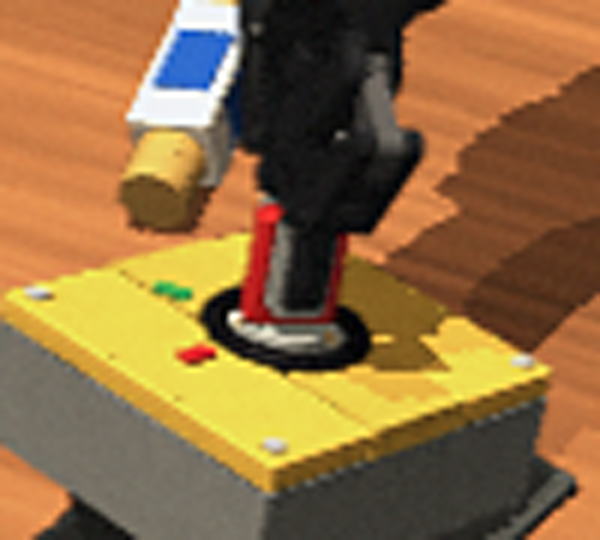

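```bash
python3 -m crank '[{"xyz":[-0.02,-0.03,-0.01],"turn":[0.41,-0.1,-0.91],"jaw":0},{"xyz":[-0.02,-0.03,-0.01],"turn":[0.41,-0.1,-0.91],"jaw":0},{"xyz":[-0.02,-0.03,-0.01],"turn":[0.41,-0.1,-0.91],"jaw":0},{"xyz":[-0.02,-0.03,-0.01],"turn":[0.41,-0.1,-0.91],"jaw":0},{"xyz":[-0.02,-0.03,-0.01],"turn":[0.41,-0.1,-0.91],"jaw":0},{"xyz":[0,0,0],"turn":[0,0,0],"jaw":0}]' 50; python3 chk.py
```

```text
time_s: 21.6
tool_pos: [0.5445, -0.1603, 0.113]
ee_rot: [-0.604, 0.743, 0.286, -0.015]
force: [-13.2, -0.6, 12.5]
grip_width: 0.0117
t 21.6 local x,y,h [-0.4 -2.7  1.5] F local [-6.2 -3.9 16.7] T local [-0.93  1.81  0.01] w 11.7
turned about n (rad, local) [-0.003  0.002 -0.88 ]
```

```bash
python3 -m crank '[{"xyz":[-0.03,-0.02,-0.01],"turn":[0.41,-0.1,-0.91],"jaw":0},{"xyz":[-0.03,-0.02,-0.01],"turn":[0.41,-0.1,-0.91],"jaw":0},{"xyz":[-0.03,-0.02,-0.01],"turn":[0.41,-0.1,-0.91],"jaw":0},{"xyz":[-0.02,-0.01,-0.01],"turn":[0.41,-0.1,-0.91],"jaw":0},{"xyz":[0,0,0],"turn":[0,0,0],"jaw":0},{"xyz":[0,0,0],"turn":[0,0,0],"jaw":0}]' 50; python3 chk.py
```

```text
time_s: 22.35
tool_pos: [0.543, -0.1607, 0.1123]
ee_rot: [-0.646, 0.734, 0.176, 0.113]
force: [-15.2, -0.8, 13.2]
grip_width: 0.0116
t 22.35 local x,y,h [-1.9 -3.5  1.5] F local [-7.6 -4.6 18.1] T local [-0.85  2.08  0.1 ] w 11.6
turned about n (rad, local) [-0.003  0.004 -1.229]
```

```bash
python3 -m crank '[{"xyz":[0,0,0],"turn":[0.41,-0.1,-0.91],"jaw":0},{"xyz":[0,0,0],"turn":[0.2,-0.05,-0.45],"jaw":0},{"xyz":[0,0,0],"turn":[0,0,0],"jaw":0},{"xyz":[0,0,0],"turn":[0,0,0],"jaw":0}]' 50; python3 chk.py
python3 - <<'E'
from con import *
im,_=arm.capture("scene"); cv2.imwrite("pics/tn2.png",crop(im,195,150,295,240,6))
im,_=arm.capture("top"); cv2.imwrite("pics/tn2t.png",crop(im,365,195,445,285,6))
E
```

```text
time_s: 22.85
tool_pos: [0.5426, -0.1604, 0.1121]
ee_rot: [-0.656, 0.725, 0.134, 0.16]
force: [-17.3, -0.2, 15.2]
grip_width: 0.0114
t 22.85 local x,y,h [-2.4 -3.3  1.5] F local [-8.7 -4.5 20.9] T local [-0.81  2.44  1.48] w 11.4
turned about n (rad, local) [-0.004  0.005 -1.356]
```

View pics/tn2.png

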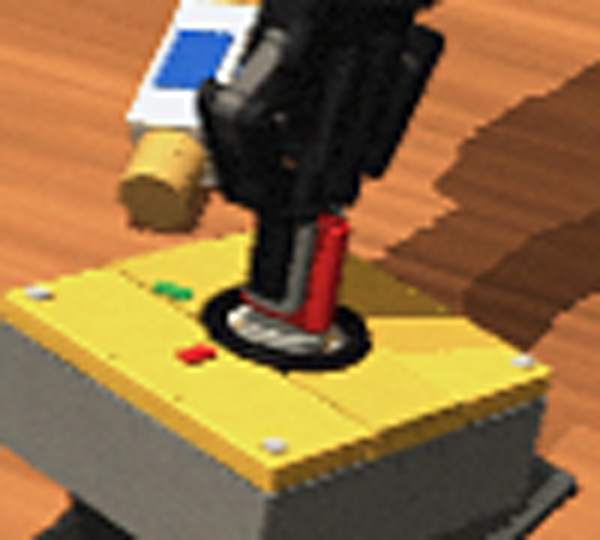

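View pics/tn2t.png

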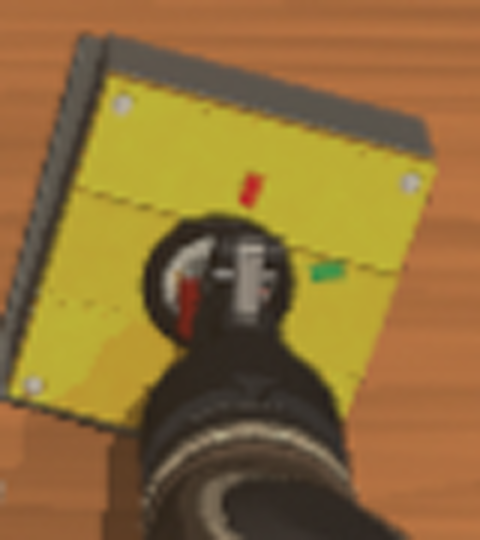

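```bash
python3 -m crank '[{"xyz":[0,0,0],"turn":[-0.41,0.1,0.91],"jaw":0},{"xyz":[0,0,0],"turn":[0,0,0],"jaw":0},{"xyz":[0,0,0],"turn":[0,0,0],"jaw":0.15},{"xyz":[0,0,0],"turn":[0,0,0],"jaw":0.4},{"xyz":[0,0,0],"turn":[0,0,0],"jaw":0.4},{"xyz":[0,0,0],"turn":[0,0,0],"jaw":0.4}]' 50; python3 chk.py
```

```text
time_s: 23.7
tool_pos: [0.5441, -0.1599, 0.111]
ee_rot: [-0.65, 0.731, 0.163, 0.129]
force: [0.7, 0.0, 0.6]
grip_width: 0.0344
t 23.7 local x,y,h [-1.7 -2.4 -0.1] F local [0.8 0.2 0.2] T local [-0.01  0.37 -0.01] w 34.4
turned about n (rad, local) [-1.000e-03  6.000e-03 -1.272e+00]
```

Force free. Now retreat along the panel normal and look.

```bash
python3 -m crank '[{"xyz":[-0.41,0.1,0.91],"turn":[0,0,0],"jaw":0.45},{"xyz":[-0.82,0.21,1.81],"turn":[0,0,0],"jaw":0.45},{"xyz":[-1.64,0.42,3.62],"turn":[0,0,0],"jaw":0.45},{"xyz":[-2,0.5,4.5],"turn":[0,0,0],"jaw":0.45},{"xyz":[-4,0.5,3],"turn":[0,0,0],"jaw":0.45},{"xyz":[-5,0.5,2],"turn":[0,0,0],"jaw":0.45},{"xyz":[-5,3,0],"turn":[0,0,0],"jaw":0.45},{"xyz":[0,0,0],"turn":[0,0,0],"jaw":0.45},{"xyz":[0,0,0],"turn":[0,0,0],"jaw":0.45}]' 50; python3 - <<'E'
from con import *
im,d=arm.capture("scene"); cv2.imwrite("pics/e_s.png",im); cv2.imwrite("pics/e1.png",crop(im,195,150,295,240,6)); np.save("pics/e_s.npy",d)
im,d=arm.capture("top"); cv2.imwrite("pics/e_t.png",im); np.save("pics/e_t.npy",d); cv2.imwrite("pics/e2.png",grid(im,365,195,445,285,6))
E
```

```text
time_s: 24.82
tool_pos: [0.3554, -0.1077, 0.2702]
ee_rot: [-0.65, 0.731, 0.163, 0.13]
force: [0.3, -0.9, 0.4]
grip_width: 0.0384
```

View pics/e1.png

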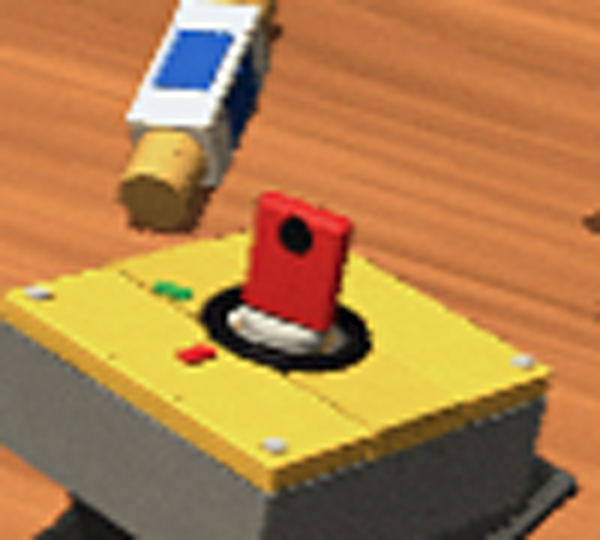

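View pics/e2.png

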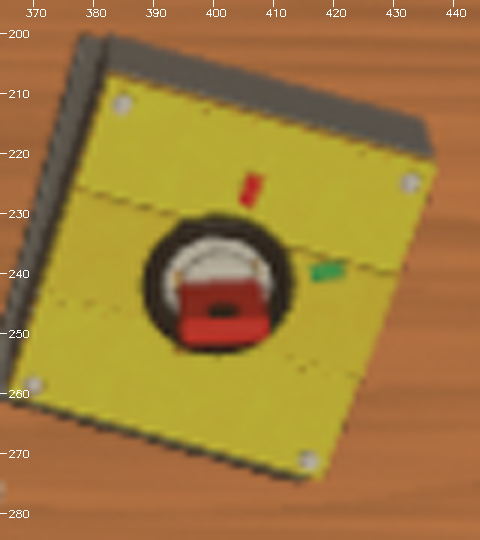

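View pics/e_s.png

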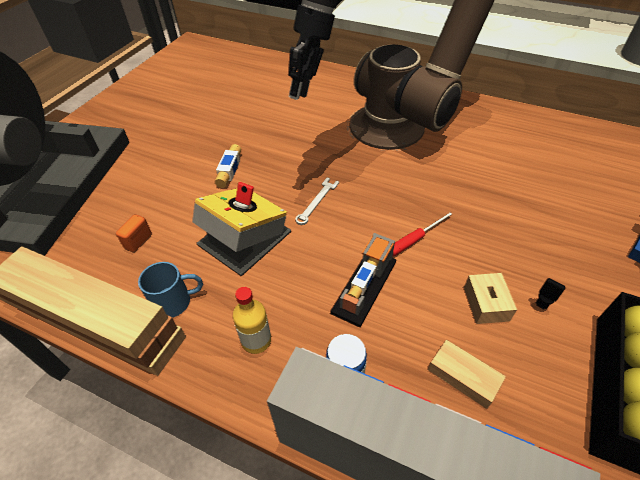

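View pics/e_t.png

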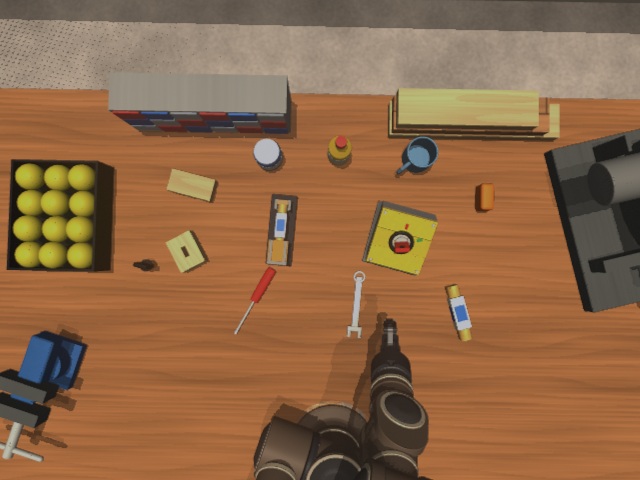

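```bash
python3 - <<'E'
from con import *
out=[]
for n,b in(("scene",(210,160,280,225)),("top",(380,215,430,265))):
    im=cv2.imread("pics/e_%s.png"%n[0])
    for phi in(1.13,):
        O=frame(); c0=S.copy(); 
        if n=="top": c0=c0-np.array([.0016,0.001,0])
        a=-phi; X=O[:,0]*np.cos(a)+O[:,1]*np.sin(a); Y=-O[:,0]*np.sin(a)+O[:,1]*np.cos(a); Z=O[:,2]
        SC=8; big=cv2.resize(im,None,fx=SC,fy=SC,interpolation=cv2.INTER_CUBIC)
        f=lambda x,y,z:c0+X*x+Y*y+Z*z
        def poly(P,col):
            q=proj(n,np.array(P)); cv2.polylines(big,[((q+.5)*SC).round().astype(np.int32)],True,col,1)
        t=np.linspace(0,2*np.pi,30)[:-1]
        poly([f(.016*np.cos(u),.016*np.sin(u),.005) for u in t],(0,255,0))
        for z in(.005,.051): poly([f(.018,.006,z),f(-.018,.006,z),f(-.018,-.006,z),f(.018,-.006,z)],(255,255,0))
        for sx in(1,-1): poly([f(sx*.018,-.006,.005),f(sx*.018,-.006,.051)],(255,255,0))
        poly([f(.032*np.cos(u),.032*np.sin(u),.005) for u in t],(0,255,255))
        out.append(cv2.resize(big[b[1]*SC:b[3]*SC,b[0]*SC:b[2]*SC],(400,int(400*(b[3]-b[1])/(b[2]-b[0])))))
h=max(o.shape[0] for o in out); cv2.imwrite("pics/e3.png",np.hstack([cv2.copyMakeBorder(o,0,h-o.shape[0],0,0,0) for o in out]))
# fuse level check
d=np.load("pics/e_t.npy"); P=cloud("top",d); p=P[213:238,274:287].reshape(-1,3); print("fuse top z by row", [P[v,276:285,2].mean().round(4) for v in range(215,237,3)])
E
```

```text
fuse top z by row [np.float64(0.0613), np.float64(0.0586), np.float64(0.0609), np.float64(0.0596), np.float64(0.0613), np.float64(0.0616), np.float64(0.0606), np.float64(0.0596)]
```

View pics/e3.png

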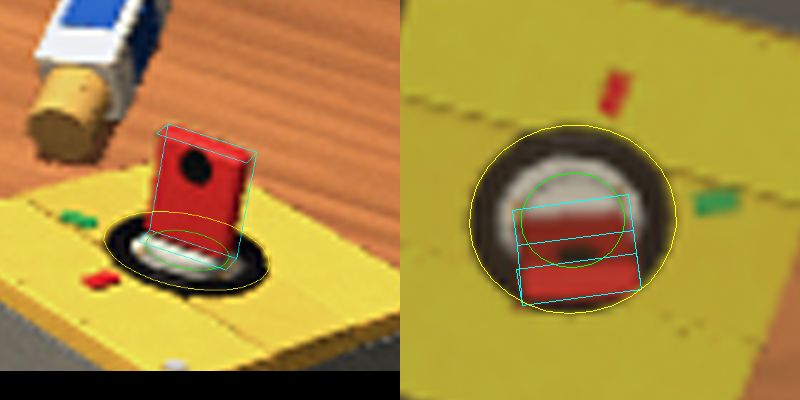

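```bash
python3 - <<'E'
from con import *
im=cv2.imread("pics/e_s.png"); a=crop(im,222,178,264,216,14); 
cv2.imwrite("pics/e4.png",a)
# depth of flange vs panel, in local frame
for n in("t","s"):
    d=np.load(f"pics/e_{n}.npy"); P=cloud({"t":"top","s":"scene"}[n],d); L=(P-S)@frame()*1000
    im=cv2.imread(f"pics/e_{n}.png").astype(int)
    m=(np.hypot(L[...,0],L[...,1])<55)&(d>0)&(L[...,2]<70)&(L[...,2]>-15)
    red=(im[...,2]>110)&(im[...,1]<70)&m&(L[...,2]>12)
    wh=(im.min(-1)>120)&m&(np.hypot(L[...,0],L[...,1])<24)
    yel=(im[...,2]>140)&(im[...,0]<90)&(im[...,1]>130)&m&(np.hypot(L[...,0],L[...,1])>36)
    print(n,"red max h",np.percentile(L[red][:,2],[50,90,98]).round(1),red.sum(),"white h",np.median(L[wh][:,2]).round(1),wh.sum(),"panel",np.median(L[yel][:,2]).round(1))
E
```

```text
t red max h [47.1 54.5 56.3] 121 white h 4.6 81 panel 2.0
s red max h [31.1 49.1 50.5] 221 white h 4.0 51 panel -0.4
```

View pics/e4.png

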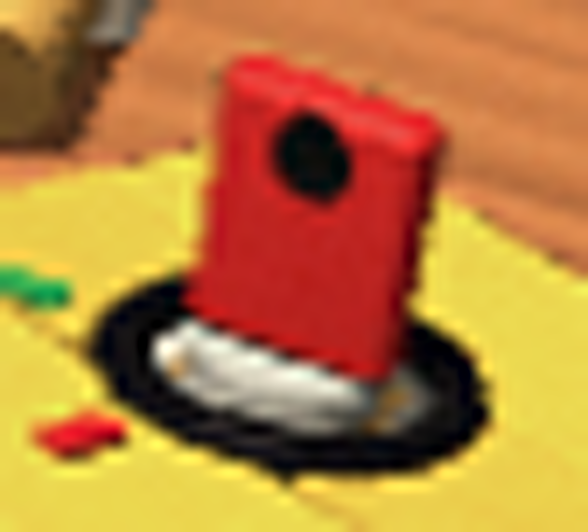

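```bash
python3 - <<'E'
from con import *
O=frame()
for phi in(.9,1.0,1.13,1.2,1.25):
    X=O[:,0]*np.cos(phi)-O[:,1]*np.sin(phi); r=[]
    for n in("scene","top"):
        for z in(0,.051):
            q=proj(n,np.array([S+O[:,2]*z+X*.018,S+O[:,2]*z-X*.018])); v=q[0]-q[1]; r.append(np.degrees(np.arctan2(v[1],v[0])).round(1))
    print(phi,r)
im=cv2.imread("pics/e_t.png"); cv2.imwrite("pics/e5.png",crop(im,385,220,420,258,14))
E
```

```text
0.9 [np.float64(-167.9), np.float64(-167.5), np.float64(-19.8), np.float64(-19.6)]
1.0 [np.float64(-165.4), np.float64(-165.2), np.float64(-14.6), np.float64(-14.4)]
1.13 [np.float64(-162.0), np.float64(-162.1), np.float64(-7.8), np.float64(-7.6)]
1.2 [np.float64(-160.1), np.float64(-160.4), np.float64(-4.1), np.float64(-4.0)]
1.25 [np.float64(-158.7), np.float64(-159.1), np.float64(-1.5), np.float64(-1.4)]
```

View pics/e5.png

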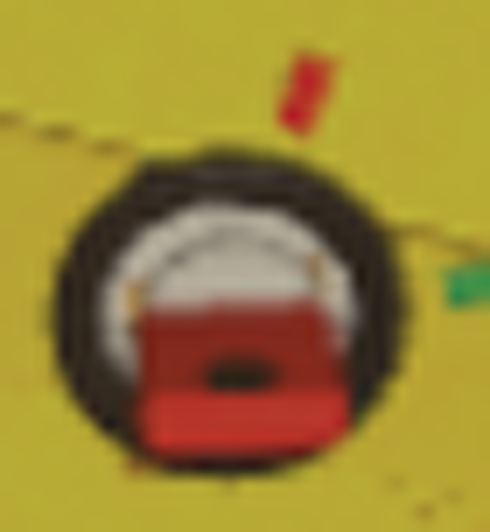

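```bash
python3 - <<'E'
from h import *
a=cv2.imread("pics/top0.png").astype(int); b=cv2.imread("pics/e_t.png").astype(int)
for n,(x0,y0,x1,y1) in dict(wrench=(345,265,370,345),screw=(230,262,278,338),glue=(325,130,355,168),tin=(250,135,285,172),offcut=(163,165,220,205),mug=(393,133,442,178),tape=(472,178,500,215),black=(130,255,162,275)).items(): print(n,abs(a-b)[y0:y1,x0:x1].mean().round(2))
print(arm.get_state()['joint_vel'].round(3)); print(arm.finish_job())
E
```

```text
wrench 5.15
screw 1.41
glue 1.25
tin 1.61
offcut 1.52
mug 1.16
tape 1.27
black 1.22
[-0.002  0.016 -0.001  0.001  0.001 -0.   ]
the job is handed in; nothing more can be done
None
```

The job is handed in at about 25 s of the 66 s allowed: the fuse is seated, the key is home in the switch and turned to on, and the gripper is open and clear of everything.

- **Fuse:** I picked the smaller one (measured about 109 mm, against about 148 mm for the other). I slid it in tipped under the hood, pushed it back against the spring (about 6 N), levelled it and let it go. Depth readings along its body give a top height of 59–62 mm against the expected 60, so it is level. Both pictures show its cap in front of the copper contact.
- **Key:** I lifted the red key out of its block and slid it into the slot until it met the rim at 24 N. I then turned it until it pushed hard on the stop (1.5 N m), eased it back within its play and released it.
    - **Seating:** The grip top reads about 51 mm over the panel in the scene camera, which is fully home. The top camera read about 3 mm higher, which I put down to depth noise.
    - **Angle:** The slot reads roughly 1.1 rad and the key about 1.15 rad, which fits the stop at 1.13 plus the play.
- **Other things:** The before and after pictures match for all the bystanders and for the black key. The wrench region differed a little more (5.2 against 1.2–1.6 elsewhere). I took that to be the arm's shadow, since the wrench's pixel position looked unchanged and nothing went near it.
- **Disagreement:** The two cameras differed by about 2 mm in x, and the key turned about 3 mm off the tool's centre. I followed that drift while turning, with side forces of about 10 N at most.

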